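# Lock the humidifier's filling hatch with the T-key

## Task

The filling hatch of the dough-prover's humidifier is shut, but its lock was left part-turned: take the red T-key from the tool stand, feel it gently onto the cross-shaped driver hidden down in the lock by turning it a little to and fro under light pressure without ever forcing it, push it fully home and turn it clockwise to the stop so that the hatch is locked. Then draw the key out and stand it back upright in a free hole of the tool stand, fully down. Leave everything else where it is.

Things in the scene. Friction and masses are not known exactly. Their poses are not given: they have to be found in the camera images.
- key_grip (a point): Centre of the red handle bar of the T-key (about 280 g, standing in the tool stand). The bar is 64 mm long along this point's x, 12 mm thick along its y, 20 mm high along z (up): grip it across the 12 mm, from above. Below this point: round steel shank 11 mm across from -10 to -42 mm, collar 36 mm across to -46 mm, round nose 26 mm across to its tip at -68 mm.
- key_tip (a point): Centre of the open lower end of the key's nose, on the key's axis 68 mm below key_grip; same axes. The nose's rim is chamfered outside. It holds a cross-shaped socket, open at the tip and 22 mm deep: two slots 6 mm wide and right across the nose, along x and along y (four positions a quarter-turn apart are alike).
- humidifier: Stainless humidifier cabinet, fixed, 300 x 340 mm, 152 mm high, with a raised aluminium filling hatch 208 x 218 mm whose top is 170 mm above the table. Origin under the centre of the cabinet, z up, the front (control panel) faces its -x. A timer stands on the deck beside the hatch.
- lock_mouth (a point): Centre of the round mouth of the panel lock, level with the hatch top, near the hatch's front edge; axes as the humidifier's. Its straight bore, 27.2 mm across, takes the key's 26 mm nose. Turning the seated key clockwise seen from above locks. Fully home, the key's tip is 22 mm below the mouth and its collar on the hatch.
- cross_top (a point): Fixed point 6 mm below lock_mouth, where the top of the black driver stands at rest: an upright cross, arms 21 mm over all and 5 mm thick, flat on top. It is sprung: it gives up to 5 mm downward (1.6 N to start, 0.9 N per mm more), then is solid. The key's socket slips over it only if aligned within 5 to 8 degrees; the driver then pops up into it and the push on the key vanishes.
- lock (a joint): Angle of the lock's cam in rad, shown by the white pointer on the ring round the mouth: 0 open (red dot, humidifier's -x), 1.571 locked, at a solid stop (green dot, +y); grows clockwise from above. The driver starts anywhere in its free play, 0.75 rad either side of arms along the humidifier's x and y turned by this angle. Turning takes 0.07 N m in the play, 0.12 with the cam.
- stand: White tool stand, fixed, 205 mm along its x, 62 mm along its y, top 36 mm above the table; origin under its centre. Three round holes 30 mm across and 30 mm deep in a row along x; a blue probe thermometer stands in an end hole (38 mm across, top 52 mm above the stand), the key in the other end hole.
- hole0 (a point): Centre of the mouth of the stand's hole at its -x end, 68 mm from the middle hole, level with the stand's top. A key that stands fully down has its tip 22 mm below the mouth and its collar on the stand.
- hole1 (a point): Centre of the mouth of the stand's middle hole.
- hole2 (a point): Centre of the mouth of the stand's hole at its +x end.
- probe: Blue probe thermometer standing in the stand, 74 mm long; bystander.
- timer: White round timer with a red knob, 72 mm across, 40 mm high, on the humidifier's deck; bystander.
- tin_a: Empty dark loaf tin, 115 x 285 x 75 mm; bystander.
- tin_b: Navy loaf tin with a baked loaf, 115 x 285 mm, about 107 mm high; bystander.
- scraper: Dough scraper lying flat, 120 x 100 mm blade; bystander.
- seeds: Amber jar 72 mm across, 110 mm high; bystander.
- brush: Pastry brush lying on the table; bystander.
- bowl: Steel bowl 150 mm across, 65 mm high; bystander.
Mind the look-alikes: they are no part of the job. There is more than one size of the stand; the job needs the smaller. What is shaped like the part that bears key_grip but orange is not meant.

How it is judged:
On the way, in this order (a step that is already met when the one before it is completed fails the run):
1. the key is seated on the lock's driver: its tip at least 18 mm down in the lock, within 3 mm of its axis (z of key_tip in the frame of lock_mouth below -0.018 m and horizontal distance between key_tip and lock_mouth below 0.003 m), for 0.1 s.
2. the lock is turned to its stop with the key in it (value of joint lock above 1.48 rad and z of key_tip in the frame of lock_mouth below -0.008 m), for 0.1 s.
At the end, for the whole second after the job is handed in: the lock stands within 0.12 rad of its locked stop, and the key stands upright (within 0.1 rad), at rest and fully down (tip at least 16 mm below the mouth) in one of the three holes of the tool stand (value of joint lock above 1.45 rad and height (world z) of key_tip below 0.02 m and angle between key_tip's own z axis and vertical below 0.1 rad and linear speed of key below 0.02 m/s and (horizontal distance between key_tip and hole0 below 0.005 m or horizontal distance between key_tip and hole1 below 0.005 m or horizontal distance between key_tip and hole2 below 0.005 m)); the robot touches nothing.
It fails at once if the key is forced: more than 40 N between the key and the humidifier or its lock (all contacts added up) (contact force between key and humidifier above 40 N).
It fails at once if a bystander (probe, timer, tins, scraper, jar, brush, bowl) is moved by more than 30 mm (distance of any of probe, timer, tin_a, tin_b, scraper, seeds, brush, bowl from where it was at the start of the episode above 0.03 m).
It also fails if it takes over 72 s, if anything falls off the work surface, if the arm or the gripper's body presses on something with over 40 N, if the wrist force passes 120 N, or if a joint passes its speed limit or range.

## Robot

A 6-joint arm with a two-finger parallel gripper is mounted at the origin on the work surface. World frame = base frame: x ahead of the robot, y to its left, z up, the work surface at z = 0. Lengths are in m, angles in rad, forces in N, time in s.
With the tool pointing down it reaches from about 0.25 to 0.775 m from the base axis. Payload 4 kg.
Tool frame: the origin (TCP) lies at the very end of the fingers, on their centre line; the grasp point (between the pads) lies 19 mm behind it; y points along the fingers, x is the direction in which the jaws open and shut, and the axes are right-handed (so a half turn about y gives the same grasp; the last joint's range is limited). The gripper opens to 94 mm and grips with 3 to 60 N. Pads are 16 mm wide; open, the fingers measure 119 mm over their backs; the gripper's body (75 mm by 177 mm) begins 78 mm behind the grasp point.
Start: joints at [-0.103, 0.087, 1.371, -0, 1.684, -0.103], TCP at [0.55, -0, 0.206] pointing down, gripper open.
Joint ranges: [-3.1, 3.1], [-0.76, 2.03], [0.27, 2.55], [-1.08, 4.22], [0.17, 2.65], [-2.57, 2.57]. Speed limits (rad/s): [2.79, 2.79, 3.14, 3.14, 3.14, 3.14].

## Interface

Orientations are given as [roll, pitch, yaw] about the fixed x, y, z axes, in that order (R = Rz(yaw) Ry(pitch) Rx(roll)).
In Python, from bench import robot gives the robot as it stands.
- The arm moves only by the shell command python3 -m handwheel 'ROWS' [OPENING]. ROWS is JSON, a list of rows, each an object with "delta_pos": the shift along the tool's x, y, z in mm, a list of three; "yaw": the turn about the tool's y in rad. A call has 1 to 12 rows; each row is the pose to reach, as a shift and turn from the pose commanded when the call began, along the tool's axes at that moment; what a row does not reach only later rows make up. A row lasts 1/10 s, in which the tool goes at most 50 mm and 8.59 degrees, less where a joint would pass 70% of its speed; a pose out of reach is approached as far as the arm can. A call with a gripper value outside its range is refused whole. OPENING is the closure in counts, from 0 (fully open) to 255 (shut), set as the call begins (- or left out, the last holds). The fingers move at their own pace and stop on an object; the grip force is fixed at half the most. Time passes only in rows, so rows that repeat a pose let the fingers close. It gives the time, the measured TCP pose, the force and the opening at its end, in the units of the state.
- robot.get_obs(): the state, without advancing time (a new reading comes with each control period).
- robot.snapshot(name): name is "scene" or "side" or "wrist"; returns a dict with "image" (400x640x3 uint8, red, green, blue), "fx", "fy", "cx", "cy" (pixels), "rvec" (rotation vector, rad) and "tvec" (3), from world to camera coordinates, as OpenCV has them. Camera axes: x right, y down, z forward; pixel columns grow to the right and rows downward; lengths in m; the calibration is good to about 2 mm. The wrist camera is an equidistant fisheye: a pixel r from the principal point sees the ray r / f radians off the axis. A picture is of the moment at which its call begins. There is no depth.
- robot.close_job(): hands the job in, once; it reports no verdict.
The state is a dict: "time": time; "joint_positions": joint angles; "qvel": joint speeds; "joint_torque": joint torques, N m; "tool_pos": TCP position; "ee_rot": TCP orientation; "wrist_force": force on the tool from outside, world axes, zero at the start; "wrist_torque": the same for the moment, N m; "width": finger opening in m.
Only numpy, scipy, OpenCV 4.12 (cv2) and the standard library are available. Lean on these libraries where they do the work, as an engineer would, in place of code of your own. Each camera call takes 0.05 s, during which the arm holds its last target.

## Working session

There is one attempt and no reset: what is moved stays moved. The work goes in short steps, Python scripts to look and compute and a shell command to move; the robot and the scene stay as the last step left them, time stands still between calls to the robot, and variables do not carry over. Pictures are saved under pics/ and viewed, and the job is handed in when it is done.

```bash
ls; mkdir -p pics
cat > h.py <<'E'
import numpy as np, cv2
from bench import robot
def snap(n,fn=None):
    s=robot.snapshot(n)
    if fn: cv2.imwrite('pics/'+fn,s['image'][:,:,::-1])
    np.savez('pics/'+n+'.npz',**s)
    return s
def ray(s,u,v):
    R,_=cv2.Rodrigues(np.array(s['rvec'],float)); t=np.array(s['tvec'],float).ravel()
    a=(u-s['cx'])/s['fx']; b=(v-s['cy'])/s['fy']
    if s.get('fish'):
        r=np.hypot(a,b); d=np.array([a/r*np.sin(r),b/r*np.sin(r),np.cos(r)]) if r>0 else np.array([0,0,1.])
    else: d=np.array([a,b,1.])
    return -R.T@t, R.T@d
def onz(s,u,v,z):
    o,d=ray(s,u,v); return o+d*(z-o[2])/d[2]
def proj(s,p):
    R,_=cv2.Rodrigues(np.array(s['rvec'],float)); t=np.array(s['tvec'],float).ravel()
    c=R@np.array(p,float)+t
    if s.get('fish'):
        r=np.hypot(c[0],c[1]); th=np.arctan2(r,c[2]); k=th/r
        return s['fx']*c[0]*k+s['cx'], s['fy']*c[1]*k+s['cy']
    return s['fx']*c[0]/c[2]+s['cx'], s['fy']*c[1]/c[2]+s['cy']
def load(n):
    s=dict(np.load('pics/'+n+'.npz')); s['fish']=(n.startswith('wrist')); return s
E
python3 - <<'E'
from h import *
for n in ['scene','side','wrist']:
    s=snap(n,n+'0.png'); print(n,s['fx'],s['cx'],s['cy'],s['tvec'])
print(robot.get_obs())
E
```

```text
pics
scene 389.62652932600463 318.09082487800185 196.57296225787883 [ 0.19185878 -0.19103541  1.53492795]
side 403.5202284536126 316.25169962654536 194.7731970600295 [-0.44687787  0.21400125  1.1417837 ]
wrist 309.70691628693146 319.4374365332179 199.12721974119347 [-0.55081442 -0.02742313  0.39063864]
{'time': 0.15, 'joint_positions': array([-1.03106302e-01,  8.77795725e-02,  1.37184582e+00,  2.21106776e-06,
        1.68357908e+00, -1.03106862e-01]), 'qvel': array([ 4.65222118e-04, -1.52206419e-03, -3.49548874e-03,  2.31610463e-03,
       -9.17335576e-05,  8.31744106e-04]), 'joint_torque': array([ 1.24418581e-03, -3.40636396e+01, -3.02795255e+01,  7.18983379e-02,
        3.04441026e-02, -1.11468453e-04]), 'tool_pos': array([5.49606075e-01, 3.34499969e-05, 2.04607225e-01]), 'ee_rot': array([-1.57062825e+00,  1.60302898e-03,  9.42129680e-07]), 'wrist_force': array([-0.23431165, -0.5727211 ,  0.62574749]), 'wrist_torque': array([0.00808707, 0.02064544, 0.02493897]), 'width': 0.09365903283483236}
```

View pics/scene0.png

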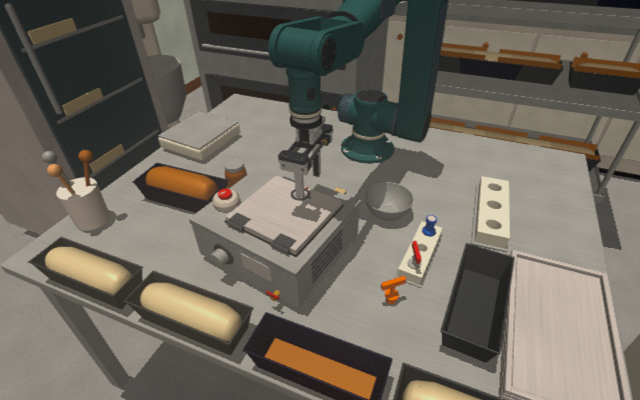

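View pics/side0.png

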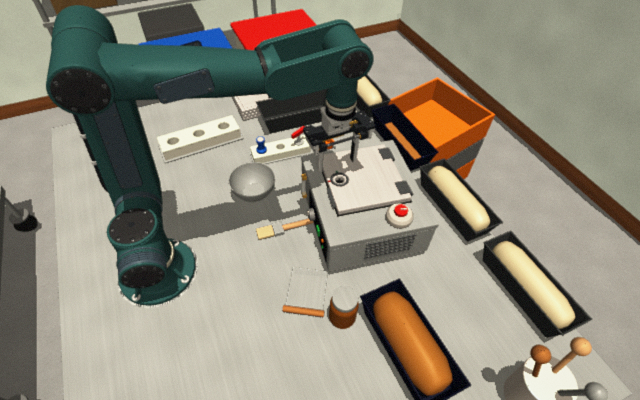

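View pics/wrist0.png

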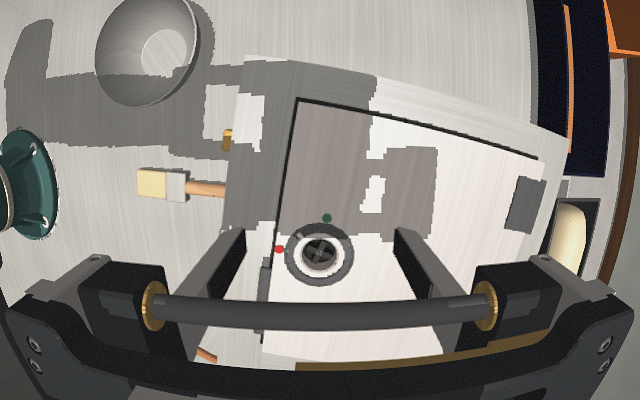

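Run:
```python
import cv2,numpy as np
a=cv2.imread('pics/scene0.png')[200:320,370:510]; b=cv2.imread('pics/side0.png')[110:190,230:350]; c=cv2.imread('pics/wrist0.png')[205:295,265:375]
f=lambda i,w,h:cv2.resize(i,(w,h),interpolation=cv2.INTER_CUBIC)
o=np.zeros((600,800,3),np.uint8); o[:300,:350]=f(a,350,300); o[300:,:450]=f(b,450,300); o[:286,450:]=f(c,350,286)
cv2.imwrite('pics/crop0.png',o)
```

```text
(no output)
```

View pics/crop0.png

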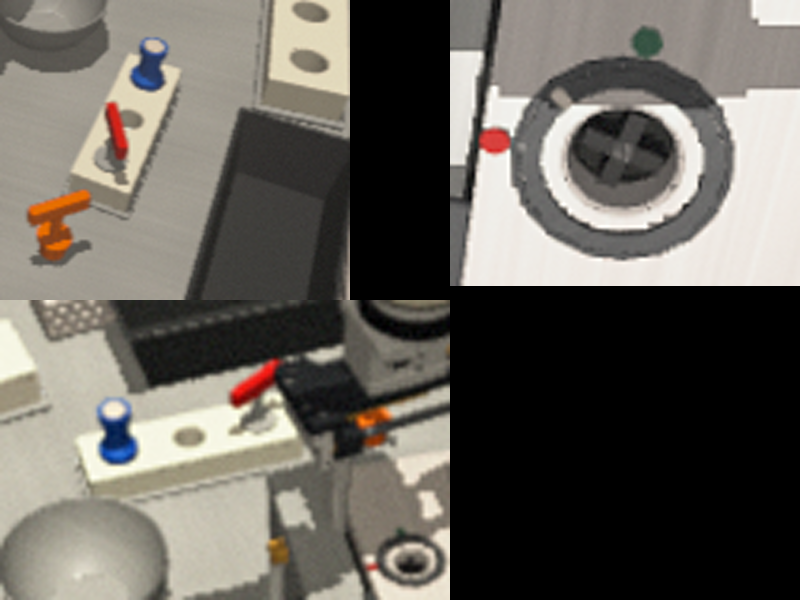

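Run:
```python
from h import *
from scipy.optimize import least_squares
sc,si,wr=load('scene'),load('side'),load('wrist')
def red(s,box):
    x0,y0,x1,y1=box; im=s['image'][y0:y1,x0:x1]; h=cv2.cvtColor(im,cv2.COLOR_RGB2HSV)
    m=(((h[...,0]<6)|(h[...,0]>174))&(h[...,1]>150)&(h[...,2]>90)).astype(np.uint8)
    n,l,st,c=cv2.connectedComponentsWithStats(m); k=1+np.argmax(st[1:,4]); m=(l==k).astype(np.uint8)
    r=cv2.minAreaRect(cv2.findContours(m,0,2)[0][0]); return c[k]+[x0,y0],st[k],(r[0][0]+x0,r[0][1]+y0),r[1],r[2]
for s,b in ((sc,(400,230,435,285)),(si,(285,115,310,150))):
    r=red(s,b); print(r); print('z.085',onz(s,*r[0],.085))
def tri(p,q):
    o1,d1=ray(sc,*p);o2,d2=ray(si,*q); A=np.stack([d1,-d2],1); k=np.linalg.lstsq(A,o2-o1,rcond=None)[0]; a,b=o1+k[0]*d1,o2+k[1]*d2; return (a+b)/2,np.linalg.norm(a-b)
# lock
for px in [(319.5,252),(279.5,249.5),(327,218),(300.5,235)]: print('wr',px,onz(wr,*px,.17))
for px in [(297,99),(537,158),(262,342)]: print('hatch',px,onz(wr,*px,.17))
print('side lock',onz(si,340,180,.17))
```

```text
(array([416.34951456, 251.77669903]), array([ 13,  11,   8,  23, 103], dtype=int32), (416.32353019714355, 251.79411697387695), (22.55581283569336, 5.093247413635254), 75.96376037597656)
z.085 [0.56041056 0.30035965 0.085     ]
(array([297.68656716, 132.        ]), array([ 7, 11, 13, 12, 67], dtype=int32), (298.23999977111816, 131.81999969482422), (4.800000190734863, 16.200000762939453), 53.13010025024414)
z.085 [0.5520257  0.29612161 0.085     ]
wr (319.5, 252) [ 0.55122426 -0.02435446  0.17      ]
wr (279.5, 249.5) [ 0.52095729 -0.02251817  0.17      ]
wr (327, 218) [0.5566816  0.00275789 0.17      ]
wr (300.5, 235) [ 0.53717305 -0.01054143  0.17      ]
hatch (297, 99) [0.5360066  0.08732834 0.17      ]
hatch (537, 158) [0.73142333 0.05217475 0.17      ]
hatch (262, 342) [ 0.49947552 -0.11601528  0.17      ]
side lock [ 0.54777035 -0.03067381  0.17      ]
```

Run:
```python
import cv2,numpy as np
f=lambda i,k:cv2.resize(i,None,fx=k,fy=k,interpolation=cv2.INTER_CUBIC)
cv2.imwrite('pics/c1.png',f(cv2.imread('pics/scene0.png')[205:285,385:465],7))
cv2.imwrite('pics/c2.png',f(cv2.imread('pics/wrist0.png')[205:295,265:375],7))
```

```text
(no output)
```

View pics/c1.png

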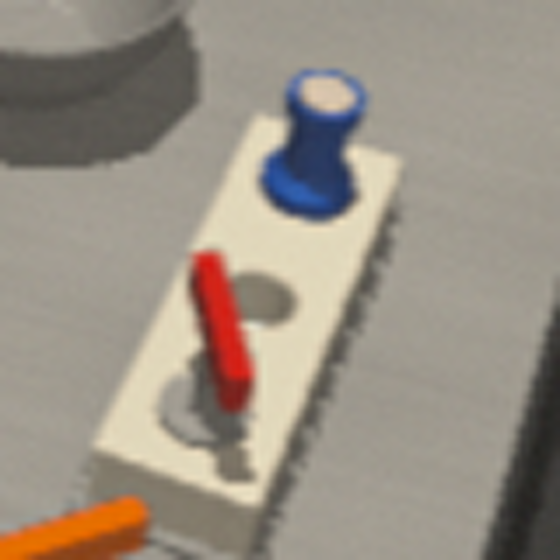

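View pics/c2.png

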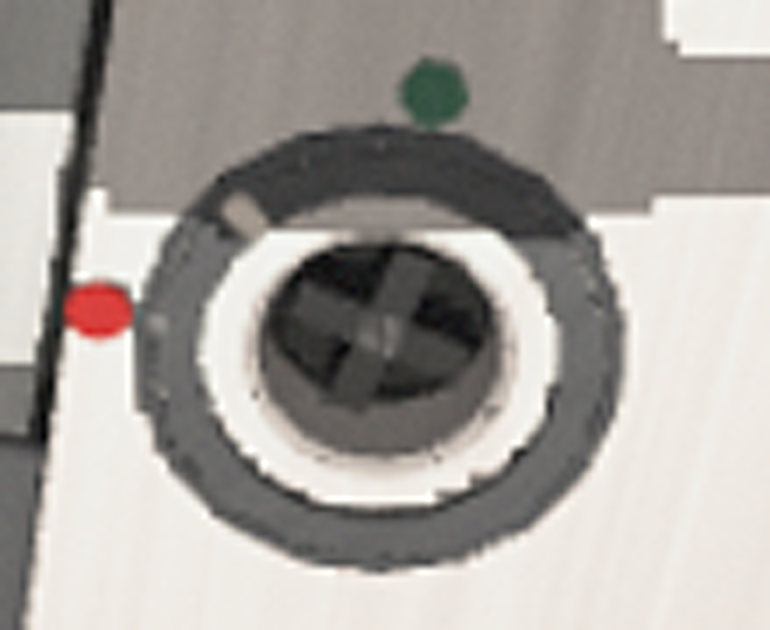

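Red T-key stands in the small stand at scene (417,252), side (298,132). The orange look-alike lies on the table at scene (394,289), and the bigger stand is at scene (492,210). The red one, in the stand that also holds the blue probe, is the key meant. The wrist picture also shows the lock at (319,255), with the driver's arms visible inside. Next I move over the key for a closer look.

```bash
python3 -m handwheel '[{"delta_pos":[0,-40,40],"yaw":0},{"delta_pos":[0,-40,80],"yaw":0},{"delta_pos":[0,-40,125],"yaw":0},{"delta_pos":[0,-40,170],"yaw":0},{"delta_pos":[0,-40,210],"yaw":0},{"delta_pos":[0,-40,240],"yaw":0},{"delta_pos":[0,-40,260],"yaw":0},{"delta_pos":[0,-40,260],"yaw":0}]'
python3 - <<'E'
from h import *
snap('wrist','wrist1.png'); snap('side','side1.png'); print(robot.get_obs()['tool_pos'])
E
```

```text
time: 0.95
tool_pos: [0.5493, 0.2624, 0.2444]
ee_rot: [-1.571, 0.002, 0.004]
wrist_force: [-0.3, 0.4, 0.2]
width: 0.094
[0.54985491 0.25961125 0.24496767]
```

View pics/wrist1.png

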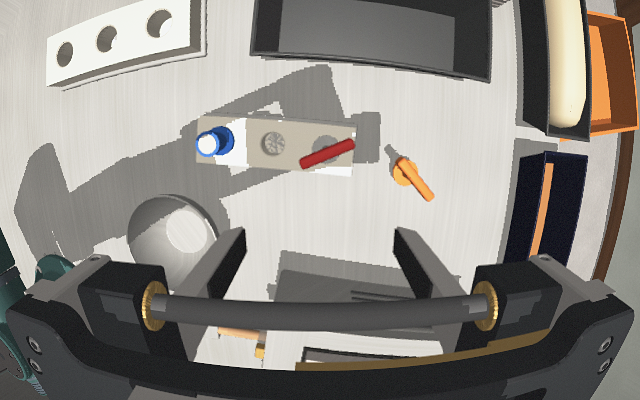

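View pics/side1.png

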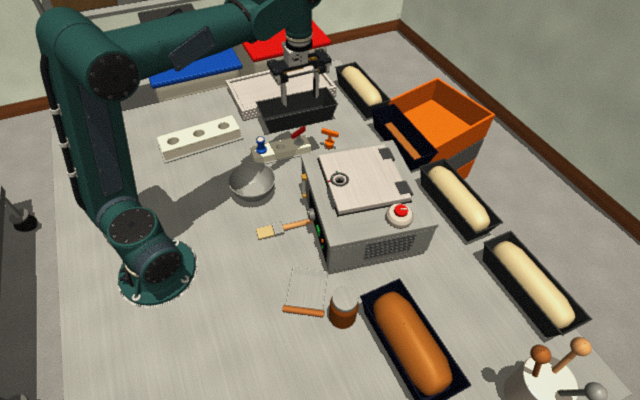

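The wrist view shows the red bar from (301,163) to (354,143), the orange look-alike at (413,180) and the probe at (213,142). I'll measure the bar.

```bash
cat >> h.py <<'E'
def redrect(s,box,lo=90):
    x0,y0,x1,y1=box; im=s['image'][y0:y1,x0:x1]; h=cv2.cvtColor(im,cv2.COLOR_RGB2HSV)
    m=(((h[...,0]<7)|(h[...,0]>173))&(h[...,1]>140)&(h[...,2]>lo)).astype(np.uint8)
    n,l,st,c=cv2.connectedComponentsWithStats(m); k=1+np.argmax(st[1:,4]); m=(l==k).astype(np.uint8)
    r=cv2.minAreaRect(cv2.findContours(m,0,2)[0][0]); p=cv2.boxPoints(r)+[x0,y0]
    return p,c[k]+[x0,y0],st[k][4]
E
python3 - <<'E'
from h import *
w=load('wrist'); p,c,a=redrect(w,(280,120,375,185),80)
print(p,c,a)
for z in (.092,.086):
  P=[onz(w,*q,z)[:2] for q in p]; print(np.round(P,4))
  e=sorted([(np.linalg.norm(P[i]-P[i-1]),np.degrees(np.arctan2(*(P[i]-P[i-1])[::-1]))) for i in range(4)]); print(e); print('c',np.mean(P,0),onz(w,*c,z))
s=load('side'); p,c,a=redrect(s,(285,115,312,150)); print('side',c,a,onz(s,*c,.084))
# stand corners top z .036
for q in [(198,115),(357,124),(352,176),(196,162)]: print(onz(w,*q,.036))
print('hole1',onz(w,273,143,.036))
print(robot.get_obs()['wrist_force'])
I=cv2.resize(w['image'][100:190,185:375,::-1],None,fx=4,fy=4,interpolation=cv2.INTER_CUBIC); cv2.imwrite('pics/c3.png',I)
E
```

```text
[[297.87167931 158.92477798]
 [350.65398407 136.79026413]
 [355.04866791 147.26990891]
 [302.26636505 169.40442276]] [326.54383117 153.13474026] 616
[[0.5274 0.2925]
 [0.5839 0.3168]
 [0.5889 0.3055]
 [0.5321 0.281 ]]
[(np.float64(0.012275869355407285), np.float64(-66.24971813388093)), (np.float64(0.012393833314688345), np.float64(112.12354773077794)), (np.float64(0.06147465568489537), np.float64(23.23492760407238)), (np.float64(0.06182557120687063), np.float64(-156.65745178818224))]
c [0.55807419 0.29894631] [0.55826963 0.29883219 0.092     ]
[[0.527  0.2917]
 [0.5845 0.3164]
 [0.5895 0.305 ]
 [0.5317 0.28  ]]
[(np.float64(0.012498211267859471), np.float64(-66.2497181338807)), (np.float64(0.012618311803504059), np.float64(112.12354773077801)), (np.float64(0.0625880914927059), np.float64(23.2349276040724)), (np.float64(0.06294536283568306), np.float64(-156.65745178818227))]
c [0.55819964 0.29827234] [0.55839862 0.29815615 0.086     ]
side [298.02631579 132.05263158] 76 [0.55342315 0.29646529 0.084     ]
[0.39238726 0.34549104 0.036     ]
[0.59717023 0.32970787 0.036     ]
[0.59219509 0.26349077 0.036     ]
[0.38637107 0.28330259 0.036     ]
hole1 [0.49214555 0.30560334 0.036     ]
[-0.23470141 -0.12219032 -0.00727052]
```

View pics/c3.png

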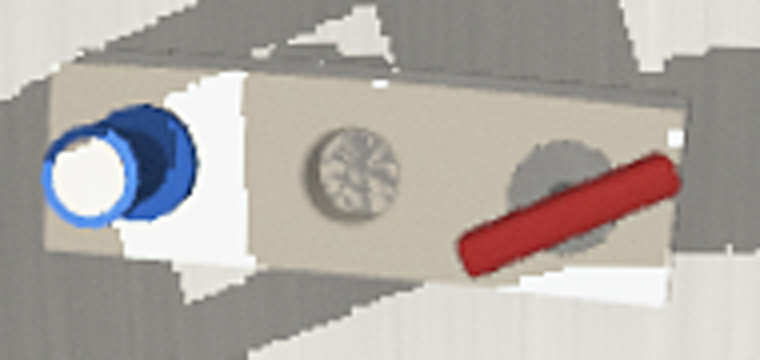

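Both measurements agree: bar centre (0.558, 0.2985), angle 23.3°, upright in the end hole. I turn the tool by -1.97 rad so the jaws lie across the bar. This direction leaves wrist travel for the later clockwise turn.

```bash
python3 -m handwheel '[{"delta_pos":[2,0,10],"yaw":-0.15},{"delta_pos":[4,0,20],"yaw":-0.30},{"delta_pos":[6,0,30],"yaw":-0.45},{"delta_pos":[8.2,0,39],"yaw":-0.60},{"delta_pos":[8.2,10,39],"yaw":-0.75},{"delta_pos":[8.2,20,39],"yaw":-0.90},{"delta_pos":[8.2,30,39],"yaw":-1.05},{"delta_pos":[8.2,40,39],"yaw":-1.20},{"delta_pos":[8.2,50,39],"yaw":-1.35},{"delta_pos":[8.2,60,39],"yaw":-1.50},{"delta_pos":[8.2,70,39],"yaw":-1.65},{"delta_pos":[8.2,80,39],"yaw":-1.80}]' && python3 -m handwheel '[{"delta_pos":[0,20,0],"yaw":-0.15},{"delta_pos":[0,30,0],"yaw":-0.17},{"delta_pos":[0,30,0],"yaw":-0.17},{"delta_pos":[0,30,0],"yaw":-0.17}]'
python3 - <<'E'
from h import *
snap('wrist','wrist2.png'); o=robot.get_obs(); print(o['tool_pos'],o['ee_rot'],o['joint_positions'])
E
```

```text
time: 2.25
tool_pos: [0.5587, 0.2969, 0.1653]
ee_rot: [-1.571, 0.001, 1.804]
wrist_force: [0.5, -0.6, 0.2]
width: 0.094
time: 2.65
tool_pos: [0.5585, 0.2983, 0.1359]
ee_rot: [-1.571, 0.0, 1.967]
wrist_force: [0.2, 0.7, 0.9]
width: 0.0942
[0.55880868 0.29864564 0.13654072] [-1.57232338e+00  1.49722488e-04  1.96769648e+00] [ 4.01450691e-01  2.92999919e-01  1.26698183e+00 -1.56676386e-04
  1.58008455e+00 -1.56624748e+00]
```

View pics/wrist2.png

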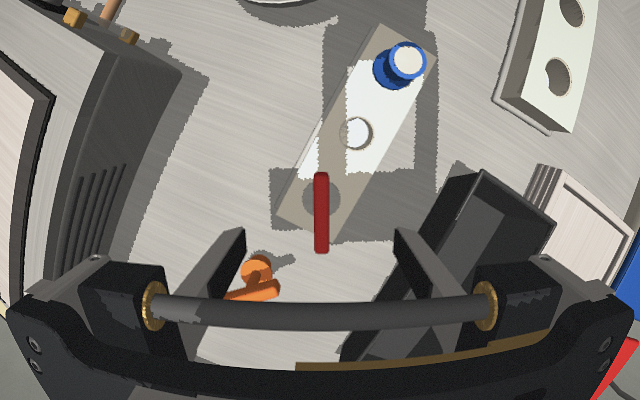

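Run:
```python
from h import *
w=load('wrist'); o=robot.get_obs(); p,c,a=redrect(w,(295,150,345,262),70)
from scipy.spatial.transform import Rotation as R
Rt=R.from_euler('xyz',o['ee_rot']).as_matrix(); t=o['tool_pos']
def rep(n,q,z):
    P=onz(w,*q,z); print(n,np.round(P,4),'tool',np.round(1e3*Rt.T@(P-t),1))
for q in p: rep('corner',q,.092)
rep('c',p.mean(0),.092)
for z in (.03,.06,.09):
    for q in [(256,268),(242,257),(272,258),(278,285),(225,300)]: rep('or%g'%z,q,z)
rep('tcp?',proj(w,t),t[2]); print(proj(w,t))
```

```text
corner [0.5288 0.2797 0.092 ] tool [-5.9 44.5 35.1]
corner [0.5248 0.2891 0.092 ] tool [ 4.3 44.5 35.1]
corner [0.5833 0.3141 0.092 ] tool [  4.8  44.6 -28.5]
corner [0.5876 0.3039 0.092 ] tool [ -6.3  44.6 -28.5]
c [0.5549 0.2962 0.092 ] tool [-0.8 44.5  4.6]
or0.03 [0.6557 0.2651 0.03  ] tool [-68.4 106.7 -76.3]
or0.03 [0.6497 0.2474 0.03  ] tool [-82.3 106.7 -63.8]
or0.03 [0.6377 0.2768 0.03  ] tool [-50.6 106.6 -64.1]
or0.03 [0.6657 0.2934 0.03  ] tool [-46.2 106.7 -96.3]
or0.03 [0.7107 0.2448 0.03  ] tool [-108.3  106.7 -119.1]
or0.06 [0.6384 0.2655 0.06  ] tool [-61.4  76.6 -60.5]
or0.06 [0.633  0.2496 0.06  ] tool [-73.9  76.6 -49.3]
or0.06 [0.6223 0.2759 0.06  ] tool [-45.5  76.6 -49.6]
or0.06 [0.6473 0.2907 0.06  ] tool [-41.5  76.7 -78.4]
or0.06 [0.6876 0.2473 0.06  ] tool [-97.1  76.7 -98.8]
or0.09 [0.6211 0.2658 0.09  ] tool [-54.4  46.6 -44.7]
or0.09 [0.6163 0.2518 0.09  ] tool [-65.4  46.6 -34.8]
or0.09 [0.6068 0.275  0.09  ] tool [-40.3  46.6 -35.1]
or0.09 [0.6289 0.2881 0.09  ] tool [-36.8  46.6 -60.5]
or0.09 [0.6645 0.2498 0.09  ] tool [-85.9  46.7 -78.5]
tcp? [0.5588 0.2986 0.1365] tool [-0. -0.  0.]
(np.float64(322.5737625764115), np.float64(240.2732676006106))
```

Bar at (321,213), square to the jaws; the orange look-alike at (258,272) is clear of the fingers. Descend and grip.

```bash
python3 -m handwheel '[{"delta_pos":[-1,20,2],"yaw":0},{"delta_pos":[-1,40,2],"yaw":0},{"delta_pos":[-1,60,2],"yaw":0},{"delta_pos":[-1,73,2],"yaw":0},{"delta_pos":[-1,73,2],"yaw":0},{"delta_pos":[-1,73,2],"yaw":0}]' 120
python3 - <<'E'
from h import *
o=robot.get_obs(); print(o['tool_pos'],o['wrist_force'],o['width'])
snap('wrist','wrist3.png')
E
```

```text
time: 3.3
tool_pos: [0.5573, 0.2975, 0.0634]
ee_rot: [-1.572, 0.0, 1.97]
wrist_force: [0.3, 0.2, -0.1]
width: 0.0512
[0.55728224 0.29754467 0.06344069] [ 0.27410025  0.16972251 -0.05238217] 0.0512035880742422
```

View pics/wrist3.png

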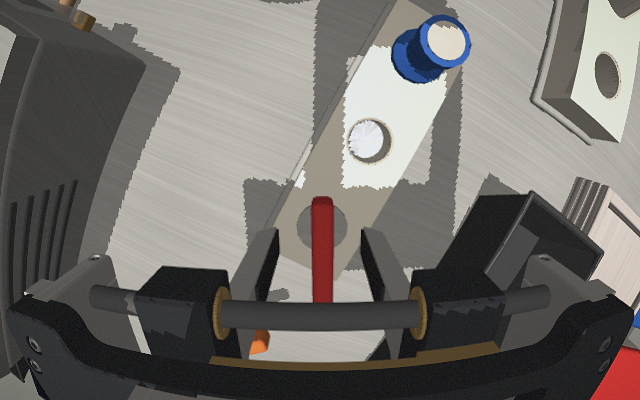

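The bar (323,250) is midway between the fingers, so I close and look.

```bash
python3 -m handwheel '[{"delta_pos":[0,0,0],"yaw":0},{"delta_pos":[0,0,0],"yaw":0},{"delta_pos":[0,0,0],"yaw":0},{"delta_pos":[0,0,0],"yaw":0},{"delta_pos":[0,0,0],"yaw":0},{"delta_pos":[0,0,0],"yaw":0},{"delta_pos":[0,0,0],"yaw":0},{"delta_pos":[0,0,0],"yaw":0}]' 255
python3 - <<'E'
from h import *
o=robot.get_obs(); print(o['tool_pos'],o['wrist_force'],o['wrist_torque'],o['width'])
E
python3 -m handwheel '[{"delta_pos":[0,-5,0],"yaw":0},{"delta_pos":[0,-15,0],"yaw":0},{"delta_pos":[0,-30,0],"yaw":0},{"delta_pos":[0,-50,0],"yaw":0},{"delta_pos":[0,-80,0],"yaw":0},{"delta_pos":[0,-120,0],"yaw":0},{"delta_pos":[0,-160,0],"yaw":0},{"delta_pos":[0,-190,0],"yaw":0},{"delta_pos":[0,-190,0],"yaw":0},{"delta_pos":[0,-190,0],"yaw":0}]'
python3 - <<'E'
from h import *
o=robot.get_obs(); print(o['tool_pos'],o['wrist_force'],o['wrist_torque'],o['width'])
snap('wrist','wrist4.png'); snap('side','side4.png'); snap('scene','scene4.png')
E
```

```text
time: 4.15
tool_pos: [0.5567, 0.2975, 0.0625]
ee_rot: [-1.571, -0.0, 1.97]
wrist_force: [-0.1, 0.5, 0.8]
width: 0.0116
[0.55674062 0.29749507 0.06250425] [-0.08738556  0.4853644   0.83841572] [ 0.25113744 -0.10872946  0.01810286] 0.011605590499710723
time: 5.15
tool_pos: [0.5569, 0.2973, 0.2533]
ee_rot: [-1.573, 0.0, 1.97]
wrist_force: [-0.4, 0.1, -3.1]
width: 0.0116
[0.55692939 0.29729437 0.25325374] [-0.37073469  0.14459638 -3.0903407 ] [ 0.12390214 -0.04276614 -0.05299763] 0.01162817071714841
```

View pics/wrist4.png

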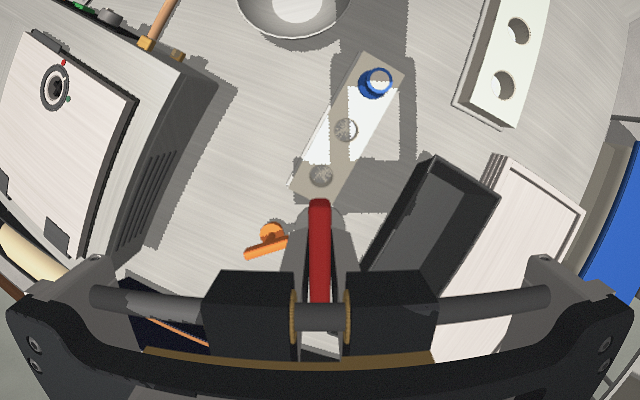

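View pics/side4.png

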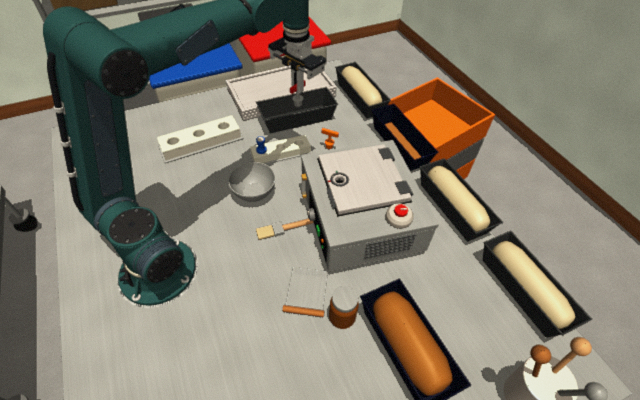

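Run:
```python
from h import *
w=load('wrist'); I=cv2.resize(w['image'][105:225,270:400,::-1],None,fx=5,fy=5,interpolation=cv2.INTER_CUBIC); cv2.imwrite('pics/c4.png',I)
```

```text
(no output)
```

View pics/c4.png

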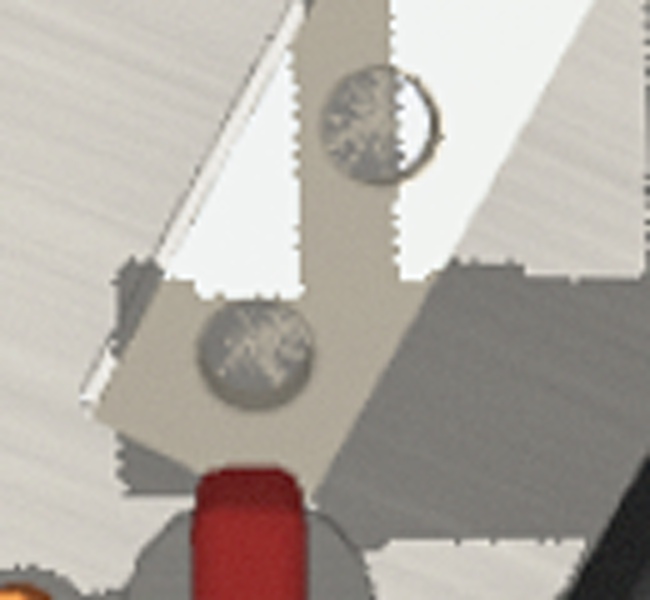

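```bash
cat >> h.py <<'E'
from scipy.spatial.transform import Rotation as Ro
def tool(o=None):
    o=o or robot.get_obs(); return Ro.from_euler('xyz',o['ee_rot']).as_matrix(), np.array(o['tool_pos'])
def rep(w,n,q,z,o=None):
    Rt,t=tool(o); P=onz(w,*q,z); print(n,np.round(P,4),'tool mm',np.round(1e3*Rt.T@(P-t),1)); return P
E
python3 - <<'E'
from h import *
w=load('wrist'); z=robot.get_obs()['tool_pos'][2]
rep(w,'hole2',(321.2,175.4),.036);rep(w,'hole1',(346,130),.036)
rep(w,'barend',(320,207.6),z+.029)
rep(w,'barend low',(320,198.4),z+.009)
rep(w,'collar c',(320.2,229.2),z-.023); rep(w,'collar top',(320.2,205),z-.023); rep(w,'cl',(296,227),z-.023); rep(w,'cr',(344.4,227),z-.023)
R,_=cv2.Rodrigues(w['rvec']); Rt,t=tool(); print('cam in tool',1e3*Rt.T@(-R.T@w['tvec']-t), Rt.T@R.T)
E
```

```text
hole2 [0.5572 0.298  0.036 ] tool mm [  0.6 213.2  -3. ]
hole1 [0.4905 0.3041 0.036 ] tool mm [ 32.1 213.6  56.1]
barend [0.5316 0.2851 0.2782] tool mm [ -1.4 -28.9  26.9]
barend low [0.532  0.2853 0.2582] tool mm [-1.4 -8.9 26.4]
collar c [0.5606 0.2975 0.2262] tool mm [-1.2 23.  -4.8]
collar top [0.5441 0.2906 0.2262] tool mm [-1.2 23.1 13. ]
cl [0.5657 0.2811 0.2262] tool mm [-18.3  23.   -3.2]
cr [0.5524 0.3127 0.2262] tool mm [16.  23.  -3.2]
cam in tool [  -1.6876643 -182.3054913   73.6321276] [[ 9.99999774e-01 -6.65361037e-04 -9.71856029e-05]
 [-8.25075027e-05 -2.64852430e-01  9.64288952e-01]
 [-6.67340140e-04 -9.64288726e-01 -2.64852425e-01]]
```

Key is held (width 11.6 mm, weight 3.1 N). It passed the lift upright, and the empty hole shows at (321,175). Now I carry it near the lock, with the lock ahead of the key in the wrist view.

```bash
python3 -m handwheel '[{"delta_pos":[-20,-10,6],"yaw":0.08},{"delta_pos":[-55,-15,16],"yaw":0.16},{"delta_pos":[-95,-15,28],"yaw":0.25},{"delta_pos":[-135,-15,39],"yaw":0.34},{"delta_pos":[-175,-15,51],"yaw":0.43},{"delta_pos":[-215,-15,63],"yaw":0.52},{"delta_pos":[-255,-15,74],"yaw":0.61},{"delta_pos":[-290,-15,84],"yaw":0.70},{"delta_pos":[-315,-15,92],"yaw":0.76},{"delta_pos":[-333,-15,97],"yaw":0.783},{"delta_pos":[-333,-15,97],"yaw":0.783},{"delta_pos":[-333,-15,97],"yaw":0.783}]' && python3 -m handwheel '[{"delta_pos":[0,0,0],"yaw":0},{"delta_pos":[0,0,0],"yaw":0},{"delta_pos":[0,0,0],"yaw":0}]'
python3 - <<'E'
from h import *
o=robot.get_obs(); print(o['tool_pos'],o['ee_rot'],o['wrist_force'],o['joint_positions'])
w=snap('wrist','wrist5.png'); w=load('wrist'); R,_=cv2.Rodrigues(w['rvec'])
cv2.imwrite('pics/c5.png',cv2.resize(w['image'][110:260,250:400,::-1],None,fx=4,fy=4,interpolation=cv2.INTER_CUBIC))
E
```

```text
time: 6.5
tool_pos: [0.5962, -0.0469, 0.2655]
ee_rot: [-1.567, -0.0, 1.187]
wrist_force: [0.0, -0.2, -2.4]
width: 0.0116
time: 6.8
tool_pos: [0.5968, -0.0462, 0.2676]
ee_rot: [-1.571, -0.0, 1.189]
wrist_force: [0.8, 0.8, -1.4]
width: 0.0115
[ 0.59675932 -0.04618824  0.26756285] [-1.57088886e+00 -1.36926101e-04  1.18866350e+00] [ 0.76950207  0.80114892 -1.360448  ] [-1.72016172e-01  1.94060601e-01  1.12881174e+00  1.18225053e-04
  1.81860125e+00 -1.36065066e+00]
```

View pics/wrist5.png

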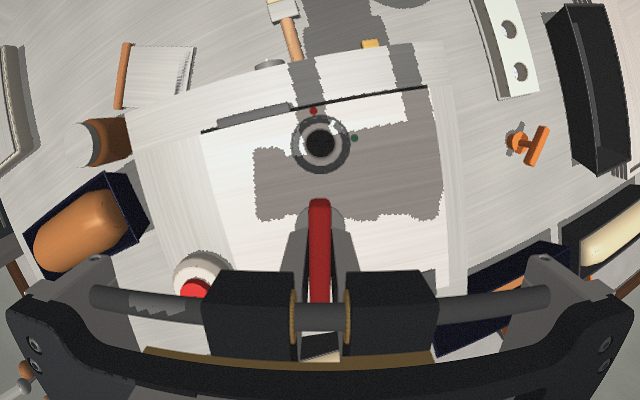

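View pics/c5.png

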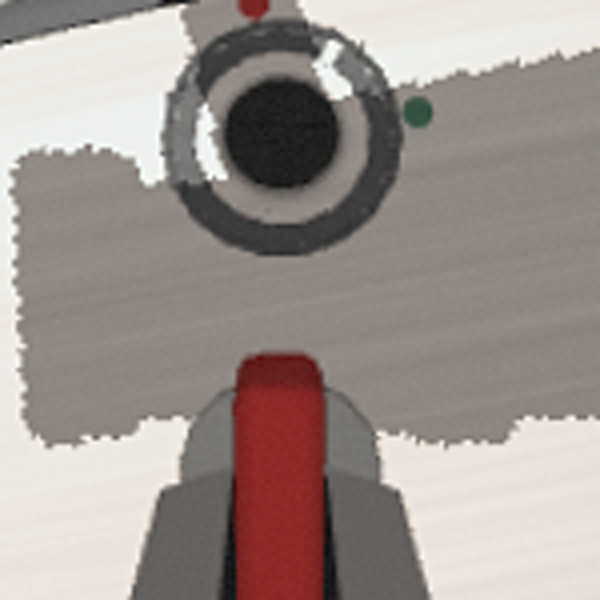

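Run:
```python
from h import *
w=load('wrist')
for n,q in (('mouth',(320.5,143.5)),('red',(313.7,111.0)),('green',(354.5,137.8))): rep(w,n,q,.17)
rep(w,'collar c',(320,229.2),.2676-.023)
I=w['image'][125:162,300:340].astype(float); 
g=np.clip((I-8)*9,0,255).astype(np.uint8)
cv2.imwrite('pics/c6.png',cv2.resize(g[:,:,::-1],None,fx=14,fy=14,interpolation=cv2.INTER_CUBIC))
```

```text
mouth [ 0.5503 -0.0268  0.17  ] tool mm [ 0.7 97.6 50.4]
red [ 0.5211 -0.0215  0.17  ] tool mm [-5.2 97.6 79.5]
green [0.5567 0.0033 0.17  ] tool mm [31.1 97.6 55.7]
collar c [ 0.5993 -0.0471  0.2446] tool mm [ 0.2 23.  -2.6]
```

View pics/c6.png

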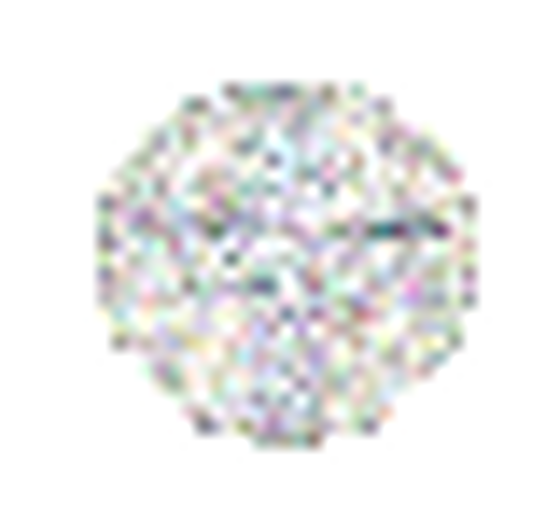

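Run:
```python
from h import *
for i in range(4):
    o=robot.get_obs(); w=robot.snapshot('wrist'); o2=robot.get_obs()
    R,_=cv2.Rodrigues(np.array(w['rvec']))
    for oo in (o,o2):
        Rt,t=tool(oo); print(np.round(1e3*Rt.T@(-R.T@w['tvec']-t),2), np.round(Ro.from_matrix(Rt.T@R.T).as_euler('xyz',degrees=True),3),np.round(t*1e3,2))
snap('wrist','wrist6.png');snap('scene','scene6.png');snap('side','side6.png')
a=load('scene')['image'][150:270,240:400,::-1];b=load('side')['image'][60:220,270:430,::-1]
f=lambda i:cv2.resize(i,(400,400*i.shape[0]//i.shape[1]),interpolation=cv2.INTER_CUBIC)
a,b=f(a),f(b);o=np.zeros((400,800,3),np.uint8);o[:a.shape[0],:400]=a;o[:b.shape[0],400:]=b;cv2.imwrite('pics/c7.png',o)
```

```text
[  -0.3  -178.85   72.76] [-1.04935e+02  3.90000e-02  5.00000e-03] [596.79 -46.33 267.63]
[-1.6000e-01 -1.7881e+02  7.2820e+01] [-1.04929e+02  2.10000e-02  3.00000e-03] [596.81 -46.52 267.68]
[  -0.29 -178.83   72.75] [-1.04933e+02  3.60000e-02  4.00000e-03] [596.81 -46.52 267.68]
[-1.7000e-01 -1.7887e+02  7.2830e+01] [-1.04934e+02  2.20000e-02  1.00000e-03] [596.82 -46.68 267.64]
[  -0.29 -178.87   72.76] [-1.04935e+02  3.70000e-02  2.00000e-03] [596.82 -46.68 267.64]
[-1.7000e-01 -1.7885e+02  7.2810e+01] [-1.04934e+02  2.10000e-02  0.00000e+00] [596.81 -46.84 267.66]
[  -0.28 -178.83   72.74] [-1.04933e+02  3.40000e-02  1.00000e-03] [596.81 -46.84 267.66]
[  -0.2  -178.85   72.8 ] [-1.04934e+02  2.70000e-02  3.00000e-03] [596.83 -46.94 267.65]
```

View pics/c7.png

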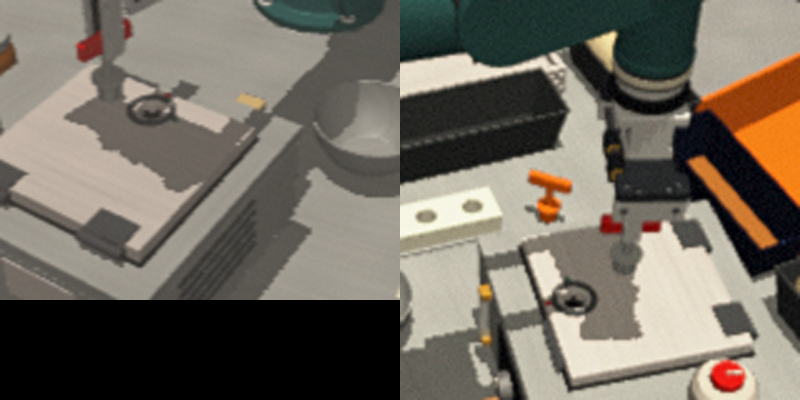

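Run:
```python
from h import *
w=load('wrist')
print(tool()[1])
cv2.imwrite('pics/c8.png',cv2.resize(w['image'][120:245,285:355,::-1],None,fx=4.8,fy=4.8,interpolation=cv2.INTER_CUBIC))
cv2.imwrite('pics/c9.png',cv2.resize(w['image'][195:245,285:355,::-1],None,fx=10,fy=10,interpolation=cv2.INTER_CUBIC))
```

```text
[ 0.59683198 -0.04718679  0.26756541]
```

View pics/c8.png

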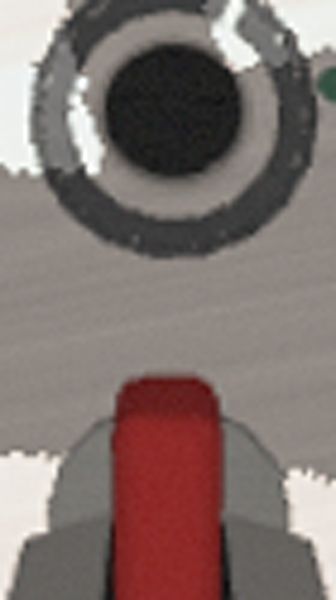

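View pics/c9.png

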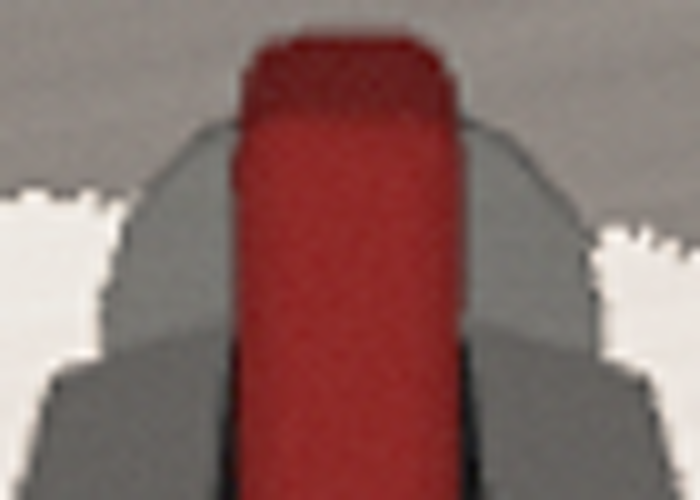

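Run:
```python
from h import *
w=load('wrist')
rep(w,'mouth',(321.0,143.1),.17); rep(w,'collar',(320.0,228.1),.2676-.023)
rep(w,'barend',(320,206.8),.2676+.029);rep(w,'barside',(309,225),.2676+.029);rep(w,'barside',(331,225),.2676+.029)
```

```text
mouth [ 0.5503 -0.027   0.17  ] tool mm [ 1.3 97.6 50.8]
collar [ 0.5986 -0.0476  0.2446] tool mm [ 0.3 23.  -1.8]
barend [ 0.5701 -0.0362  0.2966] tool mm [  0.2 -29.   28.9]
barside [ 0.577  -0.0451  0.2966] tool mm [ -5.5 -29.   19.1]
barside [ 0.5813 -0.0346  0.2966] tool mm [  5.8 -29.   19.1]
```

```bash
cat > d.py <<'E'
from h import *
# view 0 (yaw 0, TCP .5496,0): reuse stored image with stable cam-in-tool pose
Rt=Ro.from_euler('xyz',[-1.5706,.0016,0]).as_matrix(); t=np.array([.5496,0,.2046])
Rc=Rt@Ro.from_euler('xyz',[-104.934,.03,.003],degrees=True).as_matrix(); oc=t+Rt@(np.array([-.25,-178.8,72.8])*1e-3)
w=load('wrist'); w['rvec']=cv2.Rodrigues(Rc.T)[0]; w['tvec']=-Rc.T@oc
f=lambda x,y,z:onz(w,265+x/7,205+y/7,z)[:2]
print('C mouth',f(380,351,.17),'cross c',f(381,333,.164))
for a,b in (((405,262),(350,395)),((298,300),(472,375))):
    d=f(*a,.164)-f(*b,.164); print(np.degrees(np.arctan2(d[1],d[0])),np.linalg.norm(d))
E
python3 d.py
python3 - <<'E'
import cv2,numpy as np
i=cv2.imread('pics/wrist0.png')[236:266,298:340]
i=np.clip(i.astype(float)*2.2,0,255).astype(np.uint8)
cv2.imwrite('pics/c10.png',cv2.resize(i,None,fx=16,fy=16,interpolation=cv2.INTER_CUBIC))
E
```

```text
C mouth [ 0.54911566 -0.02805044] cross c [ 0.54921354 -0.02866513]
69.44593265972928 0.01742759209954363
154.46509787007884 0.0214295439178726
```

View pics/c10.png

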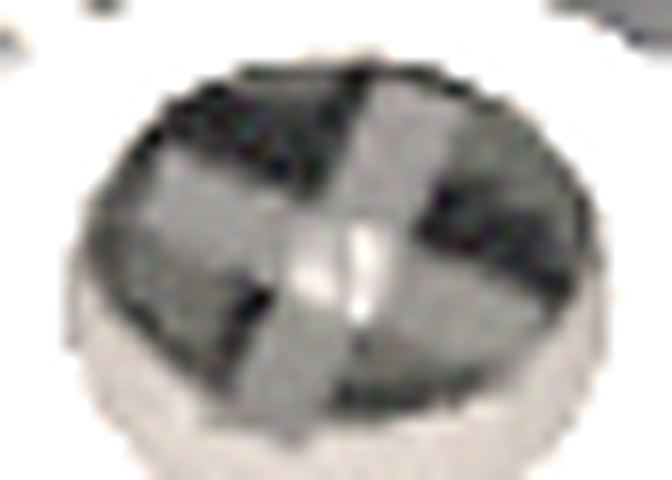

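```bash
cat >> d.py <<'E'
f=lambda x,y,z=.164:onz(w,298+x/16,236+y/16,z)[:2]
for a,b in (((418,85),(275,425)),((330,190),(240,390)),((440,140),(325,390)),((150,195),(540,320)),((170,150),(550,290)),((250,275),(520,360))):
    d=f(*a)-f(*b); print(np.degrees(np.arctan2(d[1],d[0]))%90-90,np.linalg.norm(d))
print(f(345,262))
E
python3 d.py
```

```text
C mouth [ 0.54911566 -0.02805044] cross c [ 0.54921354 -0.02866513]
69.44593265972928 0.01742759209954363
154.46509787007884 0.0214295439178726
-20.832455350224905 0.019528336491756317
-22.29166957782327 0.011683020785310732
-22.451742550508726 0.014538041247051397
-19.517024819731603 0.020081785164264124
-22.10145039836945 0.019853329129472404
-19.34403680147662 0.013967674460351914
[ 0.54931761 -0.02849626]
```

Lock mouth is at about (0.550, -0.027) and the driver's arms at about -21.5°, so the present tool yaw is already within a degree or so. I bring the key to 10 mm above the mouth and look.

```bash
python3 -m handwheel '[{"delta_pos":[0.3,0,15],"yaw":0},{"delta_pos":[0.6,8,30],"yaw":0},{"delta_pos":[0.8,20,42],"yaw":0},{"delta_pos":[1,30,50],"yaw":0},{"delta_pos":[1,38,52.3],"yaw":0},{"delta_pos":[1,38,52.3],"yaw":0},{"delta_pos":[1,38,52.3],"yaw":0},{"delta_pos":[1,38,52.3],"yaw":0},{"delta_pos":[1,38,52.3],"yaw":0},{"delta_pos":[1,38,52.3],"yaw":0},{"delta_pos":[1,38,52.3],"yaw":0},{"delta_pos":[1,38,52.3],"yaw":0}]'
python3 - <<'E'
from h import *
for n in ('wrist','scene','side'): snap(n,n+'7.png')
o=robot.get_obs(); print(o['tool_pos'],o['ee_rot'],o['wrist_force'],o['wrist_torque'])
g=lambda n,y0,y1,x0,x1,h:cv2.resize(load(n)['image'][y0:y1,x0:x1,::-1],(400,h),interpolation=cv2.INTER_CUBIC)
o=np.vstack([np.hstack([g('scene',150,225,250,350,300),g('side',140,200,300,380,300)]),np.hstack([g('wrist',170,245,270,370,300)]*2)])
cv2.imwrite('pics/c11.png',o)
E
```

```text
time: 8.4
tool_pos: [0.5488, -0.0268, 0.2296]
ee_rot: [-1.571, -0.0, 1.187]
wrist_force: [-0.4, 0.0, -3.1]
width: 0.0118
[ 0.54870267 -0.02669371  0.22950998] [-1.57088488e+00 -3.84539885e-05  1.18704970e+00] [ 0.32953364 -0.50919848 -2.05887419] [ 0.0678972  -0.10065411 -0.053928  ]
```

View pics/c11.png

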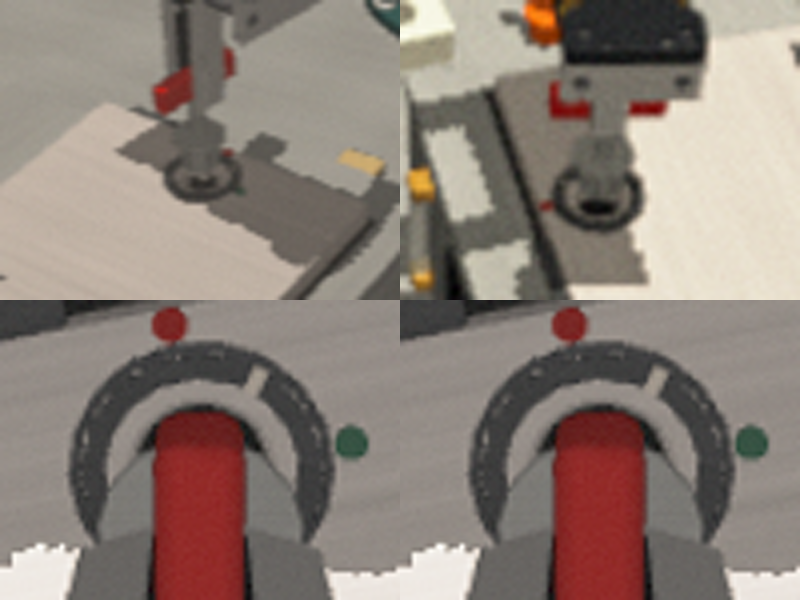

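Run:
```python
from h import *
w=load('wrist'); Rt,t=tool()
r=rep(w,'red',(312.5,176.25),.17);g=rep(w,'green',(358,205.5),.17)
d=(g-r)[:2]; rad=np.linalg.norm(d)/2**.5; a=np.arctan2(d[1],d[0])-np.pi/4; print('yaw',np.degrees(a),'r',rad)
C=np.array([*(r[:2]+rad*np.array([np.cos(a),np.sin(a)])),.17]); print('C',C,'tool',1e3*Rt.T@(C-t), proj(w,C))
rep(w,'ringL',(287.5,214),.17);rep(w,'ringR',(353,214),.17);rep(w,'ringT',(320,181.2),.17)
rep(w,'collar',(320,228.1),t[2]-.023)
p=rep(w,'pointer',(270+258/4,170+80/4),.17); q=p-C; print('pointer ang from red cw deg', 180+np.degrees(a)-np.degrees(np.arctan2(q[1],q[0])))
for n,px in (('scene',(250+201/4,150+183/4)),('side',(300+198/5,140+206/5))): print(n,onz(load(n),*px,.17),proj(load(n),C),px)
# expected nose tip pixel if key axis is tool(0,-2)
tip=t+Rt@np.array([0.2,49,-2])*[1e-3]*1; tip=t+Rt@(np.array([0.2,49,-2])*1e-3); print('tip',tip,[proj(load(n),tip) for n in('scene','side')])
```

```text
red [ 0.521  -0.0217  0.17  ] tool mm [-5.8 59.5 27.6]
green [0.5567 0.0032 0.17  ] tool mm [30.7 59.5  3.7]
yaw -10.196124474797166 r 0.030824834871274864
C [ 0.55129122 -0.02717282  0.17      ] tool [ 0.52259492 59.51023199 -2.57438602] (np.float64(320.5400788951341), np.float64(213.05571728853295))
ringL [ 0.542  -0.0523  0.17  ] tool mm [-26.3  59.5  -3.4]
ringR [ 0.562  -0.0031  0.17  ] tool mm [26.8 59.5 -3.4]
ringT [ 0.5268 -0.0178  0.17  ] tool mm [ 0.1 59.5 23.6]
collar [ 0.5506 -0.0274  0.2065] tool mm [ 0. 23. -2.]
pointer [ 0.5377 -0.0098  0.17  ] tool mm [11.6 59.5 16.5]
pointer ang from red cw deg 41.82687786058567
scene [ 0.55698482 -0.0214919   0.17      ] (np.float64(299.2217885669017), np.float64(194.0228021800261)) (300.25, 195.75)
side [ 0.54469249 -0.03431832  0.17      ] (np.float64(340.5599307768356), np.float64(178.7943345019531)) (339.6, 181.2)
tip [ 0.55063681 -0.02725693  0.18051017] [(np.float64(299.10079652252955), np.float64(190.7897457463372)), (np.float64(340.5897355718623), np.float64(176.3756585900983))]
```

Key axis is within about 1 mm of the lock axis: red dot (312,176), green dot (358,205), collar centre (320,228). I make a small correction and lower gently to about 3 mm inside the mouth.

```bash
python3 -m handwheel '[{"delta_pos":[0.3,1.5,-0.7],"yaw":0},{"delta_pos":[0.3,3,-0.7],"yaw":0},{"delta_pos":[0.3,4.5,-0.7],"yaw":0},{"delta_pos":[0.3,6,-0.7],"yaw":0},{"delta_pos":[0.3,7.5,-0.7],"yaw":0},{"delta_pos":[0.3,9,-0.7],"yaw":0},{"delta_pos":[0.3,9,-0.7],"yaw":0},{"delta_pos":[0.3,9,-0.7],"yaw":0}]'
python3 - <<'E'
from h import *
o=robot.get_obs(); print(o['tool_pos'],o['wrist_force'],o['wrist_torque'])
E
python3 -m handwheel '[{"delta_pos":[0,1,0],"yaw":0},{"delta_pos":[0,2,0],"yaw":0},{"delta_pos":[0,3,0],"yaw":0},{"delta_pos":[0,3,0],"yaw":0},{"delta_pos":[0,3,0],"yaw":0}]'
python3 - <<'E'
from h import *
o=robot.get_obs(); print(o['tool_pos'],o['wrist_force'],o['wrist_torque'])
E
```

```text
time: 9.35
tool_pos: [0.5494, -0.0267, 0.2205]
ee_rot: [-1.571, -0.0, 1.187]
wrist_force: [0.7, -0.5, -1.6]
width: 0.012
[ 0.54944349 -0.0266882   0.22049606] [ 0.6993519  -0.47455806 -1.57475229] [ 0.0594118  -0.08817601 -0.02422062]
time: 9.85
tool_pos: [0.5495, -0.0267, 0.2174]
ee_rot: [-1.571, 0.0, 1.187]
wrist_force: [0.2, 0.1, -1.8]
width: 0.0116
[ 0.54945075 -0.02670669  0.21744976] [ 0.1808968   0.09514965 -1.80004558] [ 0.08504101 -0.01493305  0.05655373]
```

```bash
python3 -m handwheel '[{"delta_pos":[0,1,0],"yaw":0},{"delta_pos":[0,2,0],"yaw":0},{"delta_pos":[0,3,0],"yaw":0},{"delta_pos":[0,3,0],"yaw":0},{"delta_pos":[0,3,0],"yaw":0}]'
python3 - <<'E'
from h import *
o=robot.get_obs(); print(o['tool_pos'],o['wrist_force'],o['wrist_torque'])
for n in ('wrist','scene','side'): snap(n,n+'8.png')
g=lambda n,y0,y1,x0,x1,h:cv2.resize(load(n)['image'][y0:y1,x0:x1,::-1],(400,h),interpolation=cv2.INTER_CUBIC)
o=np.vstack([np.hstack([g('scene',150,225,250,350,300),g('side',140,200,300,380,300)]),np.hstack([g('wrist',170,245,270,370,300)]*2)])
cv2.imwrite('pics/c12.png',o)
E
```

```text
time: 10.35
tool_pos: [0.5493, -0.0267, 0.2143]
ee_rot: [-1.57, 0.0, 1.187]
wrist_force: [-0.3, 1.0, -2.9]
width: 0.0118
[ 0.54930992 -0.02668088  0.21430052] [-0.31808904  1.01636233 -2.86280541] [0.11541172 0.04919666 0.01206437]
```

View pics/c12.png

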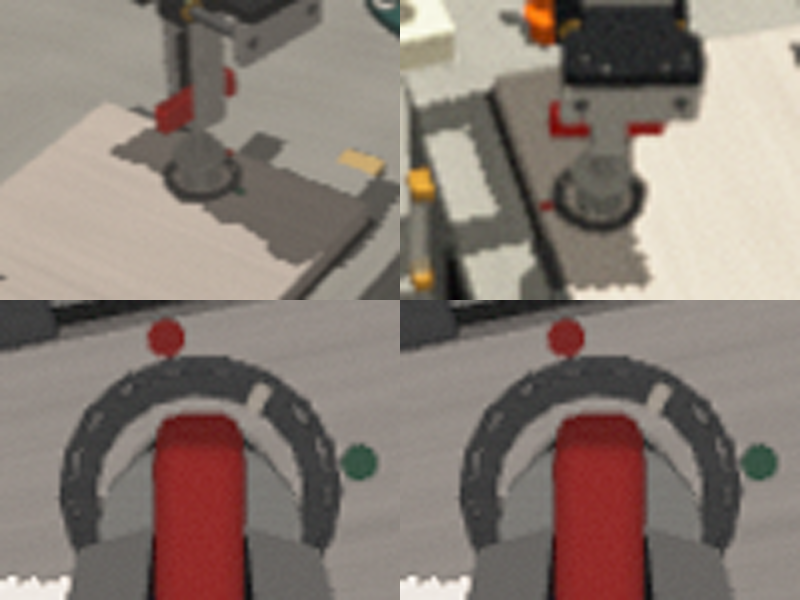

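The nose sits centred in the ring in all three views, with no push yet. Next I feel for the driver.

```bash
python3 -m handwheel '[{"delta_pos":[0,1,0],"yaw":-0.005},{"delta_pos":[0,2,0],"yaw":-0.01},{"delta_pos":[0,3,0],"yaw":-0.01},{"delta_pos":[0,3,0],"yaw":-0.01},{"delta_pos":[0,3,0],"yaw":-0.01}]'
python3 - <<'E'
from h import *
o=robot.get_obs(); print(o['tool_pos'],o['wrist_force'],o['wrist_torque'])
E
python3 -m handwheel '[{"delta_pos":[0,0.5,0],"yaw":0},{"delta_pos":[0,1,0],"yaw":0},{"delta_pos":[0,1,0],"yaw":0},{"delta_pos":[0,1,0],"yaw":0}]'
python3 - <<'E'
from h import *
o=robot.get_obs(); print(o['tool_pos'],o['wrist_force'],o['wrist_torque'])
E
```

```text
time: 11.0
tool_pos: [0.5494, -0.0267, 0.2117]
ee_rot: [-1.571, -0.0, 1.197]
wrist_force: [-1.2, -0.3, -0.7]
width: 0.0117
[ 0.54939493 -0.02666355  0.21166786] [-1.1966858  -0.29235715 -0.68267809] [0.12078373 0.32632286 0.02283702]
time: 11.4
tool_pos: [0.5494, -0.0267, 0.2108]
ee_rot: [-1.571, -0.0, 1.197]
wrist_force: [-2.9, 0.9, 2.1]
width: 0.0116
[ 0.5494422  -0.02667734  0.21079992] [-2.895514    0.89780444  2.14048425] [ 0.17099633  0.49399782 -0.00512074]
```

Light spring push (about 4 N), so the key is on the driver but not in it, with a 3 N side force towards -x. I relieve the side force, then turn to and fro.

```bash
python3 -m handwheel '[{"delta_pos":[-0.1,0,0.4],"yaw":0},{"delta_pos":[-0.1,0,0.4],"yaw":0},{"delta_pos":[-0.1,0,0.4],"yaw":0}]'
python3 - <<'E'
from h import *
o=robot.get_obs(); print(o['tool_pos'],o['wrist_force'],o['wrist_torque'])
E
python3 -m handwheel '[{"delta_pos":[0,0,0],"yaw":0.03},{"delta_pos":[0,0,0],"yaw":0.06},{"delta_pos":[0,0,0],"yaw":0.09},{"delta_pos":[0,0,0],"yaw":0.09}]';python3 - <<'E'
from h import *
o=robot.get_obs(); print(o['tool_pos'],o['wrist_force'],o['wrist_torque'])
E
```

```text
time: 11.7
tool_pos: [0.5493, -0.0267, 0.2106]
ee_rot: [-1.572, -0.0, 1.197]
wrist_force: [-0.6, -0.1, 0.9]
width: 0.0116
[ 0.54928485 -0.02667931  0.21060745] [-0.61817186 -0.07411438  0.94713918] [0.16114535 0.26397341 0.00272787]
time: 12.1
tool_pos: [0.5489, -0.0266, 0.2098]
ee_rot: [-1.57, 0.0, 1.107]
wrist_force: [-0.5, 0.7, -2.5]
width: 0.0116
[ 0.54886558 -0.02659307  0.20976065] [-0.51145955  0.69766907 -2.45749666] [0.148792   0.15225292 0.00557064]
```

The push vanished after a 0.09 rad turn, so it seems to have popped in. I test a bit deeper, gently.

```bash
python3 -m handwheel '[{"delta_pos":[0,0.8,0],"yaw":0},{"delta_pos":[0,1.6,0],"yaw":0},{"delta_pos":[0,1.6,0],"yaw":0},{"delta_pos":[0,1.6,0],"yaw":0}]'
python3 - <<'E'
from h import *
o=robot.get_obs(); print(o['tool_pos'],o['wrist_force'],o['wrist_torque'])
E
python3 -m handwheel '[{"delta_pos":[0,1,0],"yaw":0},{"delta_pos":[0,2,0],"yaw":0},{"delta_pos":[0,2,0],"yaw":0}]'
python3 - <<'E'
from h import *
o=robot.get_obs(); print(o['tool_pos'],o['wrist_force'],o['wrist_torque'])
E
```

```text
time: 12.5
tool_pos: [0.5489, -0.0266, 0.2087]
ee_rot: [-1.57, -0.0, 1.107]
wrist_force: [-1.3, 0.2, -3.8]
width: 0.0116
[ 0.54890378 -0.02655128  0.20869546] [-1.30480603  0.15490258 -3.77478957] [ 0.24833265  0.25914138 -0.02202169]
time: 12.8
tool_pos: [0.5489, -0.0266, 0.2068]
ee_rot: [-1.571, -0.0, 1.107]
wrist_force: [-1.3, 1.0, -1.6]
width: 0.0118
[ 0.54892468 -0.02657561  0.20680304] [-1.32016611  1.04570552 -1.61158499] [0.2637026  0.38971682 0.06388433]
```

Engaged: 12 mm deep with no push. On down towards home in small steps.

```bash
python3 -m handwheel '[{"delta_pos":[0,1,0],"yaw":0},{"delta_pos":[0,2,0],"yaw":0},{"delta_pos":[0,3,0],"yaw":0},{"delta_pos":[0,4,0],"yaw":0},{"delta_pos":[0,4,0],"yaw":0}]'
python3 - <<'E'
from h import *
o=robot.get_obs(); print(o['tool_pos'],o['wrist_force'],o['wrist_torque'])
E
python3 -m handwheel '[{"delta_pos":[0,1,0.2],"yaw":0},{"delta_pos":[0,2,0.2],"yaw":0},{"delta_pos":[0,3,0.2],"yaw":0},{"delta_pos":[0,4,0.2],"yaw":0},{"delta_pos":[0,4,0.2],"yaw":0},{"delta_pos":[0,4,0.2],"yaw":0}]'
python3 - <<'E'
from h import *
o=robot.get_obs(); print(o['tool_pos'],o['wrist_force'],o['wrist_torque'])
E
```

```text
time: 13.3
tool_pos: [0.5489, -0.0266, 0.2026]
ee_rot: [-1.57, -0.0, 1.107]
wrist_force: [-2.1, 1.9, -1.2]
width: 0.0114
[ 0.54893096 -0.026556    0.20264281] [-2.09583407  1.92548184 -1.23905845] [0.32022306 0.49396169 0.05617793]
time: 13.9
tool_pos: [0.5488, -0.0265, 0.1986]
ee_rot: [-1.571, 0.0, 1.107]
wrist_force: [-1.0, 1.2, -2.6]
width: 0.0115
[ 0.54882361 -0.02653255  0.1986238 ] [-0.99904385  1.15809355 -2.57021222] [0.30387833 0.45940044 0.02635921]
```

```bash
python3 -m handwheel '[{"delta_pos":[0,0.5,0],"yaw":0},{"delta_pos":[0,1,0],"yaw":0},{"delta_pos":[0,1,0],"yaw":0},{"delta_pos":[0,1,0],"yaw":0}]'
python3 - <<'E'
from h import *
o=robot.get_obs(); print(o['tool_pos'],o['wrist_force'],o['wrist_torque'])
E
python3 -m handwheel '[{"delta_pos":[0,0.5,0],"yaw":0},{"delta_pos":[0,0.7,0],"yaw":0},{"delta_pos":[0,0.7,0],"yaw":0}]'
python3 - <<'E'
from h import *
o=robot.get_obs(); print(o['tool_pos'],o['wrist_force'],o['wrist_torque'])
snap('wrist','wrist9.png');snap('side','side9.png')
g=lambda n,y0,y1,x0,x1,h:cv2.resize(load(n)['image'][y0:y1,x0:x1,::-1],(400,h),interpolation=cv2.INTER_CUBIC)
cv2.imwrite('pics/c13.png',np.hstack([g('side',140,200,300,380,300),g('wrist',170,245,270,370,300)]))
E
```

```text
time: 14.3
tool_pos: [0.5489, -0.0266, 0.198]
ee_rot: [-1.571, -0.0, 1.107]
wrist_force: [-2.2, 0.7, -1.1]
width: 0.012
[ 0.54887957 -0.02656065  0.19797912] [-2.18069368  0.68790655 -1.14167579] [0.31646186 0.50830264 0.0460746 ]
time: 14.6
tool_pos: [0.5489, -0.0266, 0.1972]
ee_rot: [-1.571, -0.0, 1.107]
wrist_force: [-1.6, 0.5, -1.6]
width: 0.0121
[ 0.54887034 -0.02655864  0.19719633] [-1.61944529  0.50741809 -1.57984343] [0.27772161 0.50444133 0.02824591]
```

View pics/c13.png

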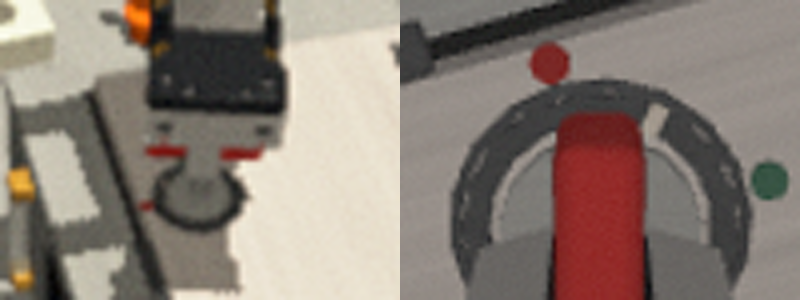

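The collar is down inside the ring (side view) and TCP depth is about 22 mm. The key axis sits about 2.2 mm off the TCP in tool z, so I turn about the key axis with compensating shifts.

```bash
python3 -m handwheel '[{"delta_pos":[0.11,0,0],"yaw":0.05},{"delta_pos":[0.22,0,0],"yaw":0.1},{"delta_pos":[0.33,0,0],"yaw":0.15},{"delta_pos":[0.44,0,0],"yaw":0.2},{"delta_pos":[0.55,0,-0.02],"yaw":0.25},{"delta_pos":[0.66,0,-0.04],"yaw":0.3},{"delta_pos":[0.77,0,-0.07],"yaw":0.35},{"delta_pos":[0.87,0,-0.1],"yaw":0.4},{"delta_pos":[0.98,0,-0.13],"yaw":0.45},{"delta_pos":[1.08,0,-0.17],"yaw":0.5},{"delta_pos":[1.18,0,-0.22],"yaw":0.55},{"delta_pos":[1.28,0,-0.27],"yaw":0.6}]'
python3 - <<'E'
from h import *
o=robot.get_obs(); print(o['tool_pos'],o['wrist_force'],o['wrist_torque'],tool()[0].T@o['wrist_force'])
E
```

```text
time: 15.9
tool_pos: [0.549, -0.0261, 0.197]
ee_rot: [-1.571, 0.002, 0.505]
wrist_force: [-4.1, -0.6, 0.1]
width: 0.0118
[ 0.54901769 -0.02612766  0.19700972] [-4.10448725 -0.59067878  0.10003165] [-0.01945234  0.82566172  0.04967186] [-3.87873242 -0.09232475  1.46718585]
```

```bash
python3 -m handwheel '[{"delta_pos":[-0.34,0,0.24],"yaw":0.05},{"delta_pos":[-0.24,0,0.23],"yaw":0.1},{"delta_pos":[-0.14,0,0.22],"yaw":0.15},{"delta_pos":[-0.04,0,0.2],"yaw":0.2},{"delta_pos":[0.06,0,0.18],"yaw":0.25},{"delta_pos":[0.15,0,0.15],"yaw":0.3},{"delta_pos":[0.25,0,0.12],"yaw":0.35},{"delta_pos":[0.34,0,0.08],"yaw":0.4},{"delta_pos":[0.43,0,0.04],"yaw":0.45},{"delta_pos":[0.52,0,0],"yaw":0.5},{"delta_pos":[0.61,0,-0.05],"yaw":0.55},{"delta_pos":[0.69,0,-0.11],"yaw":0.6}]'
python3 - <<'E'
from h import *
o=robot.get_obs(); print(o['tool_pos'],o['wrist_force'],o['wrist_torque'],tool()[0].T@o['wrist_force'])
E
```

```text
time: 17.1
tool_pos: [0.5493, -0.0259, 0.1969]
ee_rot: [-1.572, 0.003, -0.095]
wrist_force: [-4.7, -0.1, 0.0]
width: 0.0121
[ 0.54929435 -0.02587366  0.1968915 ] [-4.69858581 -0.10062382  0.04245619] [-0.02412503  1.06293387  0.12565787] [-4.66770502 -0.02968261 -0.54798273]
```

```bash
python3 -m handwheel '[{"delta_pos":[-0.6,0,0],"yaw":0.05},{"delta_pos":[-0.5,0,-0.01],"yaw":0.1},{"delta_pos":[-0.4,0,-0.02],"yaw":0.15},{"delta_pos":[-0.3,0,-0.04],"yaw":0.2},{"delta_pos":[-0.2,0,-0.06],"yaw":0.25},{"delta_pos":[-0.11,0,-0.09],"yaw":0.3},{"delta_pos":[-0.02,0,-0.12],"yaw":0.35},{"delta_pos":[0.08,0,-0.16],"yaw":0.4},{"delta_pos":[0.17,0,-0.2],"yaw":0.45},{"delta_pos":[0.26,0,-0.24],"yaw":0.5},{"delta_pos":[0.26,0,-0.24],"yaw":0.5}]'
python3 - <<'E'
from h import *
o=robot.get_obs(); print(o['tool_pos'],o['wrist_force'],o['wrist_torque'],tool()[0].T@o['wrist_force'])
snap('wrist','wrist10.png')
cv2.imwrite('pics/c14.png',cv2.resize(load('wrist')['image'][170:245,270:370,::-1],(600,450),interpolation=cv2.INTER_CUBIC))
E
```

```text
time: 18.2
tool_pos: [0.5497, -0.0259, 0.1969]
ee_rot: [-1.573, 0.002, -0.593]
wrist_force: [-4.4, 0.8, -0.9]
width: 0.012
[ 0.54967431 -0.02586361  0.19689968] [-4.43063256  0.84138377 -0.91517368] [0.0367267  1.10050643 0.01613783] [-4.14259083  0.92500633 -1.77743605]
```

View pics/c14.png

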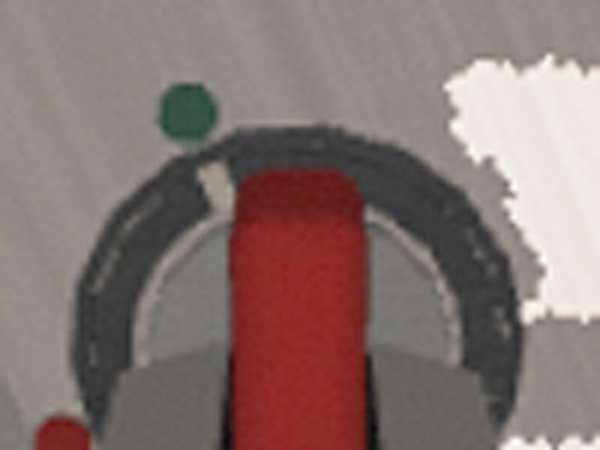

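The pointer (217,187 in the crop) has nearly reached the green dot (188,112). Turn on in small steps to the stop.

```bash
python3 -m handwheel '[{"delta_pos":[-0.4,0,-0.3],"yaw":0.02},{"delta_pos":[-0.4,0,-0.3],"yaw":0.04},{"delta_pos":[-0.35,0,-0.3],"yaw":0.06}]'
python3 - <<'E'
from h import *
o=robot.get_obs(); print(o['tool_pos'],o['ee_rot'],o['wrist_force'],o['wrist_torque'])
E
python3 -m handwheel '[{"delta_pos":[0.05,0,0],"yaw":0.02},{"delta_pos":[0.1,0,0],"yaw":0.04}]'
python3 - <<'E'
from h import *
o=robot.get_obs(); print(o['tool_pos'],o['ee_rot'],o['wrist_force'],o['wrist_torque'])
E
```

```text
time: 18.55
tool_pos: [0.5497, -0.0258, 0.1971]
ee_rot: [-1.572, 0.0, -0.655]
wrist_force: [-5.8, 0.3, -0.8]
width: 0.0115
[ 0.54973538 -0.02583535  0.19708741] [-1.57166396e+00  4.30497267e-04 -6.54574352e-01] [-5.7538517   0.25925528 -0.83714129] [-0.10733068  1.28802475  0.06274801]
time: 18.75
tool_pos: [0.5498, -0.0259, 0.197]
ee_rot: [-1.572, 0.001, -0.695]
wrist_force: [-5.0, -0.4, -0.7]
width: 0.0115
[ 0.5497723  -0.02587081  0.19703859] [-1.57176336e+00  6.30181523e-04 -6.94581185e-01] [-5.02505489 -0.44418595 -0.701003  ] [-0.11018666  1.29476314  0.0805511 ]
```

```bash
python3 -m handwheel '[{"delta_pos":[-0.3,0,-0.25],"yaw":0.02},{"delta_pos":[-0.6,0,-0.5],"yaw":0.04},{"delta_pos":[-0.6,0,-0.5],"yaw":0.06},{"delta_pos":[-0.6,0,-0.5],"yaw":0.06}]'
python3 - <<'E'
from h import *
o=robot.get_obs(); print(o['tool_pos'],o['ee_rot'],o['wrist_force'],o['wrist_torque'])
snap('wrist','wrist11.png')
cv2.imwrite('pics/c15.png',cv2.resize(load('wrist')['image'][170:245,270:370,::-1],(600,450),interpolation=cv2.INTER_CUBIC))
E
```

```text
time: 19.15
tool_pos: [0.5496, -0.0259, 0.1973]
ee_rot: [-1.571, -0.001, -0.754]
wrist_force: [-3.6, 0.2, -1.0]
width: 0.0119
[ 0.54960803 -0.02585814  0.19727617] [-1.57066939e+00 -6.67572626e-04 -7.53706629e-01] [-3.62882673  0.20582508 -0.98454129] [-0.18588218  0.94969877  0.00926424]
```

View pics/c15.png

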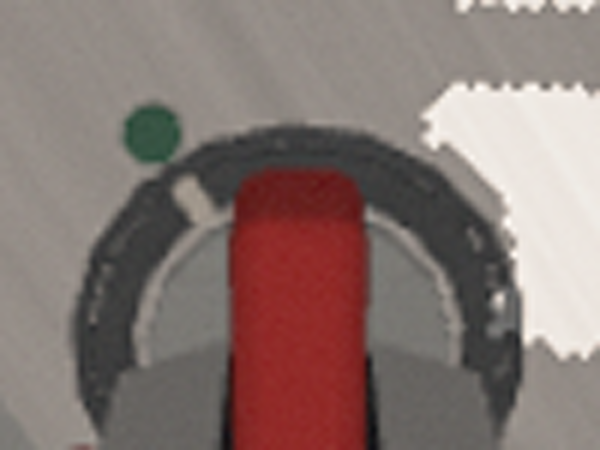

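```bash
cat > pa.py <<'E'
from h import *
import sys
a=list(map(float,sys.argv[1:])); w=load('wrist')
f=lambda x,y:onz(w,270+x/6,170+y/6,.17)[:2]
p,g=f(*a[:2]),f(*a[2:4]); yaw=np.radians(-10.2)
C=g-0.0308*np.array([-np.sin(yaw),np.cos(yaw)]); d=p-C
print('C',C,'p',p,'lock rad',np.pi+yaw-np.arctan2(d[1],d[0]),np.hypot(*d))
E
python3 pa.py 193 200 152 132
```

```text
C [ 0.55092931 -0.02769183] p [ 0.55419503 -0.00640384] lock rad 1.5449923619721448 0.021537024218394325
```

```bash
python3 -m handwheel '[{"delta_pos":[-0.2,0,-0.3],"yaw":0.03},{"delta_pos":[-0.3,0,-0.4],"yaw":0.06},{"delta_pos":[-0.3,0,-0.4],"yaw":0.06}]'
python3 - <<'E'
from h import *
o=robot.get_obs(); print(o['tool_pos'],o['ee_rot'],o['wrist_force'],o['wrist_torque'])
E
python3 -m handwheel '[{"delta_pos":[0,0,0],"yaw":0.03},{"delta_pos":[0,0,0],"yaw":0.06},{"delta_pos":[0,0,0],"yaw":0.06}]'
python3 - <<'E'
from h import *
o=robot.get_obs(); print(o['tool_pos'],o['ee_rot'],o['wrist_force'],o['wrist_torque'])
snap('wrist','wrist12.png')
cv2.imwrite('pics/c16.png',cv2.resize(load('wrist')['image'][170:245,270:370,::-1],(600,450),interpolation=cv2.INTER_CUBIC))
E
```

```text
time: 19.5
tool_pos: [0.5494, -0.0258, 0.1974]
ee_rot: [-1.57, -0.001, -0.814]
wrist_force: [-1.1, -0.8, -1.8]
width: 0.012
[ 0.54942181 -0.02583314  0.19738025] [-1.56988774e+00 -1.14038199e-03 -8.13985634e-01] [-1.11751779 -0.79836919 -1.79799783] [-0.18182818  0.57777552  0.05790848]
time: 19.8
tool_pos: [0.5494, -0.0259, 0.1974]
ee_rot: [-1.57, -0.001, -0.873]
wrist_force: [-2.2, -1.4, -1.2]
width: 0.0118
[ 0.54942242 -0.02588649  0.1974079 ] [-1.56988625e+00 -1.11712732e-03 -8.73098962e-01] [-2.20271394 -1.44890136 -1.20009152] [-0.23223309  0.48640379  0.04885689]
```

View pics/c16.png

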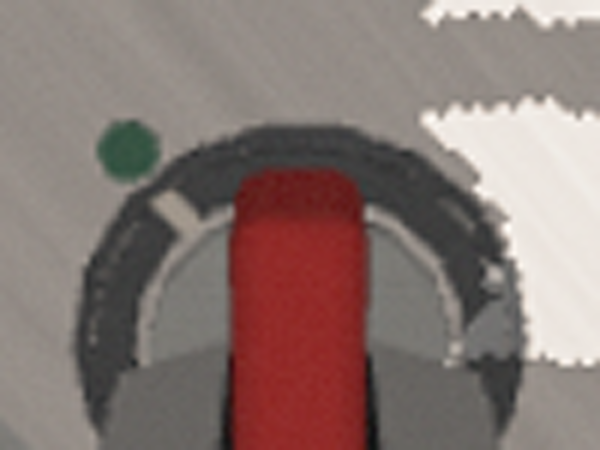

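```bash
python3 pa.py 178 215 128 150; python3 -m handwheel '[{"delta_pos":[0,0,0],"yaw":0.02},{"delta_pos":[0,0,0],"yaw":0.04},{"delta_pos":[0,0,0],"yaw":0.04}]'
python3 - <<'E'
from h import *
for i in range(1):
    o=robot.get_obs(); print(o['tool_pos'],o['ee_rot'],o['wrist_force'],o['wrist_torque'])
E
python3 -m handwheel '[{"delta_pos":[0,0,0],"yaw":0.02},{"delta_pos":[0,0,0],"yaw":0.04},{"delta_pos":[0,0,0],"yaw":0.04}]'
python3 - <<'E'
from h import *
for i in range(1):
    o=robot.get_obs(); print(o['tool_pos'],o['ee_rot'],o['wrist_force'],o['wrist_torque'])
E
```

```text
C [ 0.55078297 -0.02773509] p [ 0.55390054 -0.00672011] lock rad 1.5400485166698625 0.02124496161465407
time: 20.15
tool_pos: [0.5493, -0.0259, 0.1974]
ee_rot: [-1.57, -0.001, -0.914]
wrist_force: [-1.4, -1.3, -1.3]
width: 0.0117
[ 0.54933571 -0.02586395  0.19737901] [-1.56999619e+00 -9.04113657e-04 -9.13526294e-01] [-1.41430764 -1.29589065 -1.27234469] [-0.31223197  0.29938852  0.06538224]
time: 20.45
tool_pos: [0.5493, -0.0259, 0.1974]
ee_rot: [-1.57, -0.001, -0.954]
wrist_force: [0.6, -1.1, -0.9]
width: 0.0115
[ 0.54927345 -0.02585158  0.1973814 ] [-1.57004731e+00 -7.55865051e-04 -9.53678193e-01] [ 0.56679985 -1.11338752 -0.91196344] [-0.28560097  0.09620875  0.05245773]
```

```bash
for i in 1; do python3 -m handwheel '[{"delta_pos":[0,0,0],"yaw":0.02},{"delta_pos":[0,0,0],"yaw":0.04},{"delta_pos":[0,0,0],"yaw":0.04}]'; done
python3 - <<'E'
from h import *
o=robot.get_obs(); print(o['ee_rot'],o['wrist_force'],o['wrist_torque'])
E
python3 -m handwheel '[{"delta_pos":[0,0,0],"yaw":0.02},{"delta_pos":[0,0,0],"yaw":0.04},{"delta_pos":[0,0,0],"yaw":0.04}]'
python3 - <<'E'
from h import *
o=robot.get_obs(); print(o['ee_rot'],o['wrist_force'],o['wrist_torque'])
snap('wrist','wrist13.png')
cv2.imwrite('pics/c17.png',cv2.resize(load('wrist')['image'][170:245,270:370,::-1],(600,450),interpolation=cv2.INTER_CUBIC))
E
```

```text
time: 20.75
tool_pos: [0.5493, -0.0259, 0.1974]
ee_rot: [-1.57, -0.001, -0.994]
wrist_force: [0.1, -1.6, -1.7]
width: 0.0114
[-1.57006649e+00 -7.61579623e-04 -9.93638791e-01] [ 0.11132729 -1.62878306 -1.70348778] [-0.32363186  0.01505481  0.07213257]
time: 21.05
tool_pos: [0.5492, -0.0258, 0.1973]
ee_rot: [-1.57, -0.001, -1.033]
wrist_force: [0.5, -1.8, -1.0]
width: 0.0119
[-1.57012905e+00 -5.86958235e-04 -1.03305286e+00] [ 0.45435828 -1.83919678 -1.01227649] [-0.40050957 -0.21226156  0.39982789]
```

View pics/c17.png

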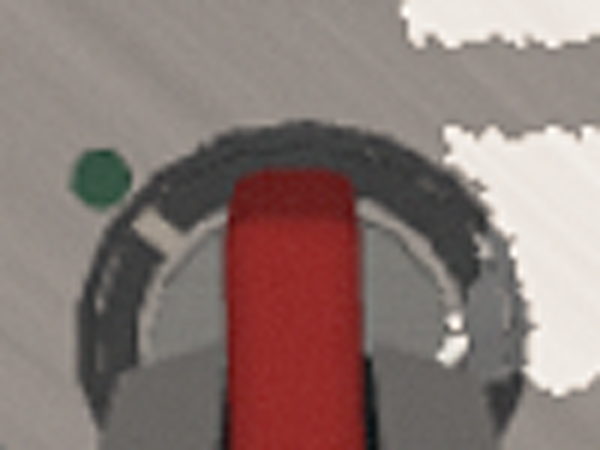

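Torque rose to 0.4 N m: the stop. Pointer (158,230) stands at the green dot (101,178). Ease back at once to unload.

```bash
python3 pa.py 158 230 101 178; python3 -m handwheel '[{"delta_pos":[0,0,0],"yaw":-0.04},{"delta_pos":[0,0,0],"yaw":-0.08},{"delta_pos":[0,0,0],"yaw":-0.08}]'
python3 - <<'E'
from h import *
o=robot.get_obs(); print(o['tool_pos'],o['ee_rot'],o['wrist_force'],o['wrist_torque'])
E
```

```text
C [ 0.55074264 -0.02778566] p [ 0.554144   -0.00623474] lock rad 1.5493104276460774 0.021817681355878246
time: 21.4
tool_pos: [0.5489, -0.0257, 0.1971]
ee_rot: [-1.571, 0.0, -0.954]
wrist_force: [1.5, -1.1, -1.1]
width: 0.0117
[ 0.54892131 -0.02566815  0.19709445] [-1.57064923e+00  2.24392162e-04 -9.53621960e-01] [ 1.53425393 -1.11873199 -1.11786008] [-0.26808439 -0.0838059   0.04717401]
```

Unloaded again. Draw the key straight up.

```bash
python3 -m handwheel '[{"delta_pos":[0,-2,0],"yaw":0},{"delta_pos":[0,-4,0],"yaw":0},{"delta_pos":[0,-7,0],"yaw":0},{"delta_pos":[0,-10,0],"yaw":0},{"delta_pos":[0,-10,0],"yaw":0}]'
python3 - <<'E'
from h import *
o=robot.get_obs(); print(o['tool_pos'],o['wrist_force'],o['wrist_torque'])
E
python3 -m handwheel '[{"delta_pos":[0,-3,0],"yaw":0},{"delta_pos":[0,-6,0],"yaw":0},{"delta_pos":[0,-9,0],"yaw":0},{"delta_pos":[0,-13,0],"yaw":0},{"delta_pos":[0,-20,0],"yaw":0},{"delta_pos":[0,-35,0],"yaw":0},{"delta_pos":[0,-50,0],"yaw":0},{"delta_pos":[0,-60,0],"yaw":0},{"delta_pos":[0,-60,0],"yaw":0},{"delta_pos":[0,-60,0],"yaw":0},{"delta_pos":[0,-60,0],"yaw":0}]'
python3 - <<'E'
from h import *
snap('wrist','wrist14.png');snap('scene','scene14.png');snap('side','side14.png')
o=robot.get_obs(); print(o['tool_pos'],o['ee_rot'],o['wrist_force'],o['wrist_torque'],o['width'])
E
```

```text
time: 21.9
tool_pos: [0.549, -0.0256, 0.208]
ee_rot: [-1.57, -0.0, -0.953]
wrist_force: [0.3, -1.8, -3.4]
width: 0.0117
[ 0.54899484 -0.02555194  0.20799038] [ 0.26730939 -1.76399677 -3.40040336] [-0.25518994 -0.0596866   0.04743755]
time: 23.0
tool_pos: [0.5486, -0.0257, 0.2664]
ee_rot: [-1.572, 0.001, -0.953]
wrist_force: [-0.4, -0.0, -2.2]
width: 0.0116
[ 0.54857406 -0.02571236  0.26631581] [-1.57198105e+00  1.12543003e-03 -9.53033222e-01] [ 0.95791353 -0.73022535 -2.21045302] [ 0.04849487  0.08310117 -0.0656805 ] 0.01171240001695477
```

View pics/wrist14.png

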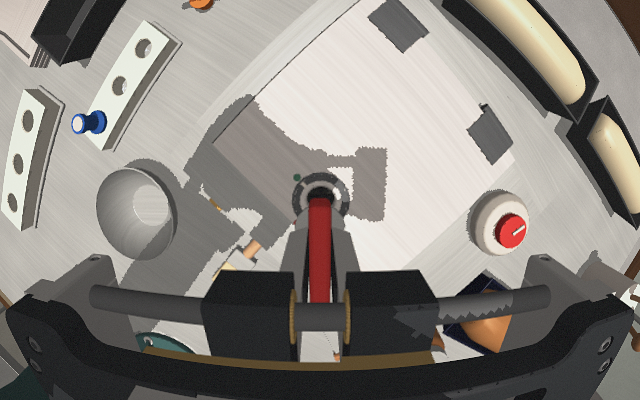

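View pics/side14.png

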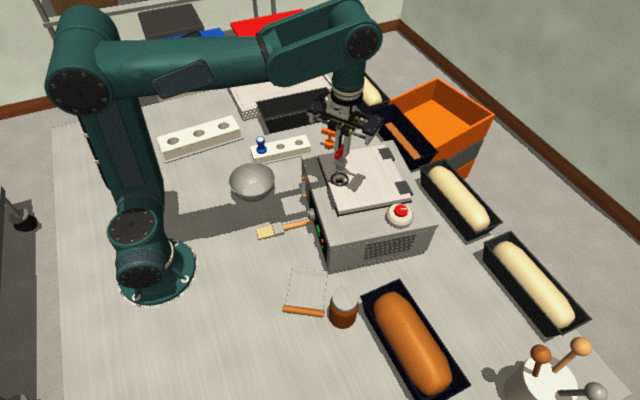

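Key is out, with the lock's ring and green dot visible at (320,197) and (297,178). I return it to exactly where it was picked (TCP 0.5567, 0.2975, yaw 1.970).

```bash
python3 -m handwheel '[{"delta_pos":[-15,0,11],"yaw":-0.14},{"delta_pos":[-40,0,30],"yaw":-0.28},{"delta_pos":[-65,0,49],"yaw":-0.42},{"delta_pos":[-92,0,69],"yaw":-0.56},{"delta_pos":[-119,0,89],"yaw":-0.70},{"delta_pos":[-146,0,109],"yaw":-0.84},{"delta_pos":[-173,0,129],"yaw":-0.98},{"delta_pos":[-200,0,150],"yaw":-1.12},{"delta_pos":[-225,0,168],"yaw":-1.26},{"delta_pos":[-245,0,183],"yaw":-1.40},{"delta_pos":[-258.6,0,193.6],"yaw":-1.54},{"delta_pos":[-258.6,0,193.6],"yaw":-1.68}]' && python3 -m handwheel '[{"delta_pos":[0,0,0],"yaw":-0.14},{"delta_pos":[0,0,0],"yaw":-0.28},{"delta_pos":[0,0,0],"yaw":-0.42},{"delta_pos":[0,0,0],"yaw":-0.56},{"delta_pos":[0,0,0],"yaw":-0.70},{"delta_pos":[0,0,0],"yaw":-0.84},{"delta_pos":[0,0,0],"yaw":-0.98},{"delta_pos":[0,0,0],"yaw":-1.12},{"delta_pos":[0,0,0],"yaw":-1.243},{"delta_pos":[0,0,0],"yaw":-1.243},{"delta_pos":[0,0,0],"yaw":-1.243},{"delta_pos":[0,0,0],"yaw":-1.243}]'
python3 - <<'E'
from h import *
o=robot.get_obs(); print(o['tool_pos'],o['ee_rot'],o['wrist_force'],o['wrist_torque'],o['width'])
snap('wrist','wrist15.png')
Rt,t=tool(); print('delta tool mm',1e3*Rt.T@(np.array([.5567,.2975,.1300])-t))
E
```

```text
time: 24.35
tool_pos: [0.5563, 0.2997, 0.2658]
ee_rot: [-1.569, 0.001, 0.736]
wrist_force: [-0.4, -0.6, -1.9]
width: 0.0117
time: 25.55
tool_pos: [0.5569, 0.2972, 0.2669]
ee_rot: [-1.57, 0.0, 1.968]
wrist_force: [-0.2, -0.2, -2.3]
width: 0.0116
[0.55690345 0.29717221 0.26693169] [-1.57043222e+00  4.63536405e-05  1.96832015e+00] [-0.20072964 -0.20132714 -2.26301075] [ 0.12808721 -0.03007497 -0.03743262] 0.01156890697117881
delta tool mm [3.72549286e-01 1.37026729e+02 4.74564864e-02]
```

View pics/wrist15.png

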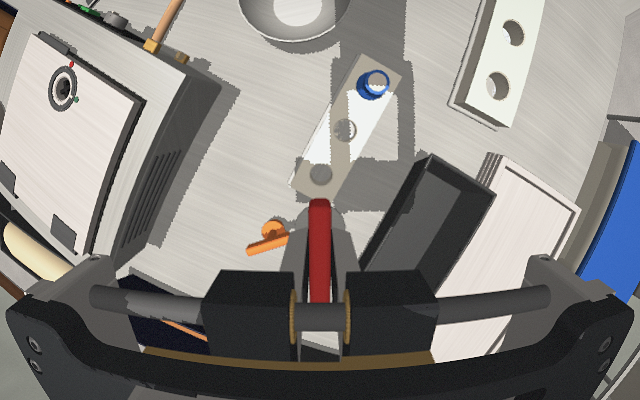

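Same picture as after the pick: hole at (320,175), key over it. I lower it.

```bash
python3 -m handwheel '[{"delta_pos":[0.3,20,0],"yaw":0},{"delta_pos":[0.3,55,0],"yaw":0},{"delta_pos":[0.3,95,0],"yaw":0},{"delta_pos":[0.3,130,0],"yaw":0},{"delta_pos":[0.3,155,0],"yaw":0},{"delta_pos":[0.3,170,0],"yaw":0},{"delta_pos":[0.3,176,0],"yaw":0},{"delta_pos":[0.3,178,0],"yaw":0},{"delta_pos":[0.3,178,0],"yaw":0},{"delta_pos":[0.3,178,0],"yaw":0}]'
python3 - <<'E'
from h import *
o=robot.get_obs(); print(o['tool_pos'],o['wrist_force'])
s=snap('side','side16.png');snap('scene','scene16.png');snap('wrist','wrist16.png')
g=lambda n,y0,y1,x0,x1,h:cv2.resize(load(n)['image'][y0:y1,x0:x1,::-1],(400,h),interpolation=cv2.INTER_CUBIC)
cv2.imwrite('pics/c18.png',np.vstack([np.hstack([g('scene',205,280,375,475,300),g('side',110,170,240,320,300)]),np.hstack([g('wrist',140,245,250,390,300),g('side',160,196,316,364,300)])]))
E
```

```text
time: 26.6
tool_pos: [0.558, 0.2979, 0.0912]
ee_rot: [-1.574, 0.0, 1.97]
wrist_force: [0.1, -0.3, -2.4]
width: 0.0119
[0.55795142 0.29791817 0.09122481] [ 0.08949396 -0.26393982 -2.42614101]
```

View pics/c18.png

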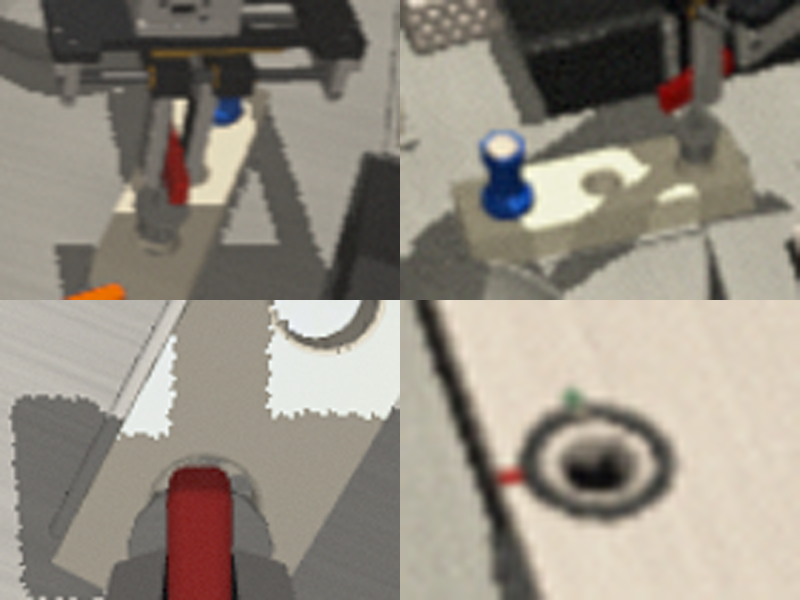

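Key is just over the hole in all views; the lock's pointer stays by the green dot. Lower in.

```bash
python3 -m handwheel '[{"delta_pos":[0,2,0],"yaw":0},{"delta_pos":[0,4,0],"yaw":0},{"delta_pos":[0,6,0],"yaw":0},{"delta_pos":[0,8,0],"yaw":0},{"delta_pos":[0,8,0],"yaw":0},{"delta_pos":[0,8,0],"yaw":0}]'
python3 - <<'E'
from h import *
o=robot.get_obs(); print(o['tool_pos'],o['wrist_force'],o['wrist_torque'])
E
python3 -m handwheel '[{"delta_pos":[0,2,0],"yaw":0},{"delta_pos":[0,4,0],"yaw":0},{"delta_pos":[0,6,0],"yaw":0},{"delta_pos":[0,8,0],"yaw":0},{"delta_pos":[0,10,0],"yaw":0},{"delta_pos":[0,12,0],"yaw":0},{"delta_pos":[0,14,0],"yaw":0},{"delta_pos":[0,16,0],"yaw":0},{"delta_pos":[0,16,0],"yaw":0},{"delta_pos":[0,16,0],"yaw":0}]'
python3 - <<'E'
from h import *
o=robot.get_obs(); print(o['tool_pos'],o['wrist_force'],o['wrist_torque'])
E
```

```text
time: 27.35
tool_pos: [0.5568, 0.2974, 0.081]
ee_rot: [-1.571, 0.0, 1.97]
wrist_force: [-0.2, 0.1, -1.9]
width: 0.012
[0.55676725 0.29741359 0.08100511] [-0.16874871  0.12321412 -1.94529869] [ 0.08985525 -0.05234652 -0.04584194]
time: 28.35
tool_pos: [0.5568, 0.2974, 0.0651]
ee_rot: [-1.571, 0.0, 1.97]
wrist_force: [0.5, -1.1, -2.1]
width: 0.0119
[0.55683209 0.2974432  0.06514361] [ 0.45762906 -1.14257205 -2.06954302] [ 0.09206294 -0.05554576  0.00118382]
```

```bash
python3 -m handwheel '[{"delta_pos":[0,0.7,0],"yaw":0},{"delta_pos":[0,1.4,0],"yaw":0},{"delta_pos":[0,2,0],"yaw":0},{"delta_pos":[0,2,0],"yaw":0}]'
python3 - <<'E'
from h import *
o=robot.get_obs(); print(o['tool_pos'],o['wrist_force'],o['wrist_torque'])
E
python3 -m handwheel '[{"delta_pos":[0,0.4,0],"yaw":0},{"delta_pos":[0,0.6,0],"yaw":0},{"delta_pos":[0,0.6,0],"yaw":0}]'
python3 - <<'E'
from h import *
o=robot.get_obs(); print(o['tool_pos'],o['wrist_force'],o['wrist_torque'])
snap('side','side17.png');snap('scene','scene17.png')
g=lambda n,y0,y1,x0,x1,h:cv2.resize(load(n)['image'][y0:y1,x0:x1,::-1],(400,h),interpolation=cv2.INTER_CUBIC)
cv2.imwrite('pics/c19.png',np.hstack([g('scene',205,280,375,475,300),g('side',110,170,240,320,300)]))
E
```

```text
time: 28.75
tool_pos: [0.5568, 0.2974, 0.0631]
ee_rot: [-1.571, 0.0, 1.97]
wrist_force: [-0.7, 0.3, -1.9]
width: 0.0118
[0.55678787 0.2974292  0.0630853 ] [-0.66528683  0.25170724 -1.88520476] [ 0.09866227 -0.04970128 -0.00664358]
time: 29.05
tool_pos: [0.5568, 0.2975, 0.0626]
ee_rot: [-1.571, 0.0, 1.97]
wrist_force: [1.0, 0.1, -2.4]
width: 0.0116
[0.55683456 0.29745966 0.06255484] [ 0.97252646  0.12694869 -2.38103249] [ 0.13134989 -0.0579394   0.00150877]
```

View pics/c19.png

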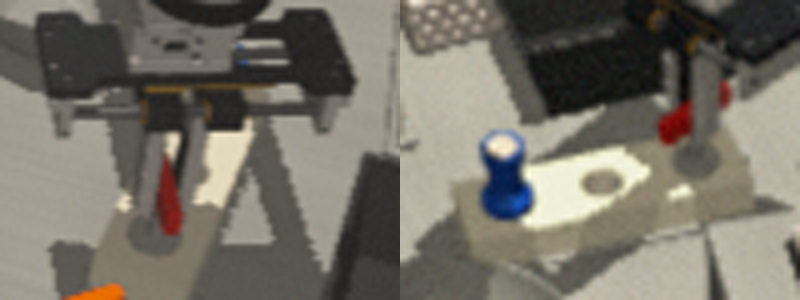

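```bash
python3 -m handwheel '[{"delta_pos":[0,0.4,0],"yaw":0},{"delta_pos":[0,0.8,0],"yaw":0},{"delta_pos":[0,0.8,0],"yaw":0}]'
python3 - <<'E'
from h import *
o=robot.get_obs(); print(o['tool_pos'],o['wrist_force'],o['wrist_torque'])
E
```

```text
time: 29.45
tool_pos: [0.557, 0.2975, 0.0625]
ee_rot: [-1.571, 0.0, 1.97]
wrist_force: [-0.9, -0.9, 1.6]
width: 0.0122
[0.55695242 0.29751877 0.0624759 ] [-0.89712869 -0.88502492  1.63850974] [-0.0032827   0.22088562 -0.01307154]
```

Down on the collar (weight taken, +1.6 N). Open the jaws partly and lift away.

```bash
python3 -m handwheel '[{"delta_pos":[0,-0.4,0],"yaw":0},{"delta_pos":[0,-0.6,0],"yaw":0},{"delta_pos":[0,-0.6,0],"yaw":0},{"delta_pos":[0,-0.6,0],"yaw":0},{"delta_pos":[0,-0.6,0],"yaw":0},{"delta_pos":[0,-0.6,0],"yaw":0}]' 130
python3 - <<'E'
from h import *
o=robot.get_obs(); print(o['tool_pos'],o['wrist_force'],o['width'])
E
python3 -m handwheel '[{"delta_pos":[0,-10,0],"yaw":0},{"delta_pos":[0,-25,0],"yaw":0},{"delta_pos":[0,-45,0],"yaw":0},{"delta_pos":[0,-75,0],"yaw":0},{"delta_pos":[0,-110,0],"yaw":0},{"delta_pos":[0,-140,-25],"yaw":0},{"delta_pos":[0,-140,-60],"yaw":0},{"delta_pos":[0,-140,-60],"yaw":0},{"delta_pos":[0,-140,-60],"yaw":0},{"delta_pos":[0,-140,-60],"yaw":0},{"delta_pos":[0,-140,-60],"yaw":0}]'
python3 - <<'E'
from h import *
for n in ('wrist','side','scene'): snap(n,n+'18.png')
o=robot.get_obs(); print(o['tool_pos'],o['wrist_force'],o['width'])
cv2.imwrite('pics/c20.png',cv2.resize(load('wrist')['image'][60:240,240:420,::-1],(600,600),interpolation=cv2.INTER_CUBIC))
g=lambda n,y0,y1,x0,x1,h:cv2.resize(load(n)['image'][y0:y1,x0:x1,::-1],(400,h),interpolation=cv2.INTER_CUBIC)
cv2.imwrite('pics/c21.png',np.vstack([np.hstack([g('scene',205,280,375,475,300),g('side',110,170,240,320,300)]),np.hstack([g('scene',170,215,270,330,300),g('side',160,196,316,364,300)])]))
E
```

```text
time: 30.05
tool_pos: [0.5569, 0.2975, 0.0624]
ee_rot: [-1.571, 0.0, 1.97]
wrist_force: [-0.2, 0.2, 0.3]
width: 0.046
[0.55687471 0.29745955 0.06237311] [-0.17766141  0.21635617  0.33508357] 0.046014013904735265
time: 31.15
tool_pos: [0.6113, 0.3205, 0.2031]
ee_rot: [-1.571, 0.0, 1.97]
wrist_force: [0.6, 0.2, 0.3]
width: 0.0463
[0.61152316 0.32063179 0.20302925] [0.22406647 0.91582874 0.13819328] 0.0457904430201751
```

View pics/c20.png

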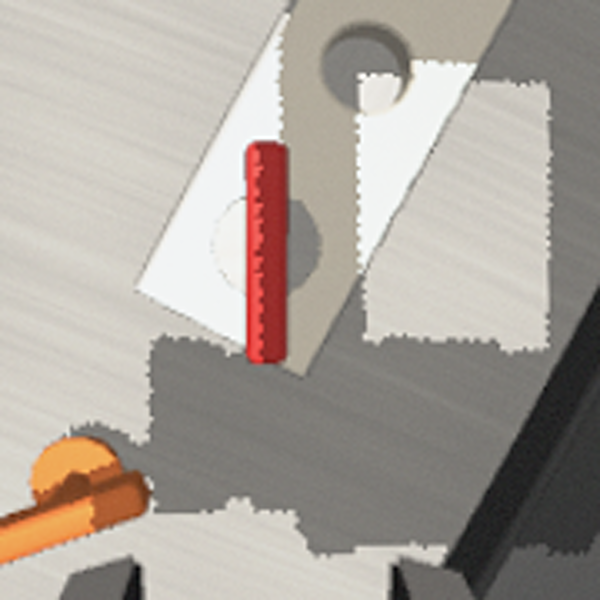

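View pics/c21.png

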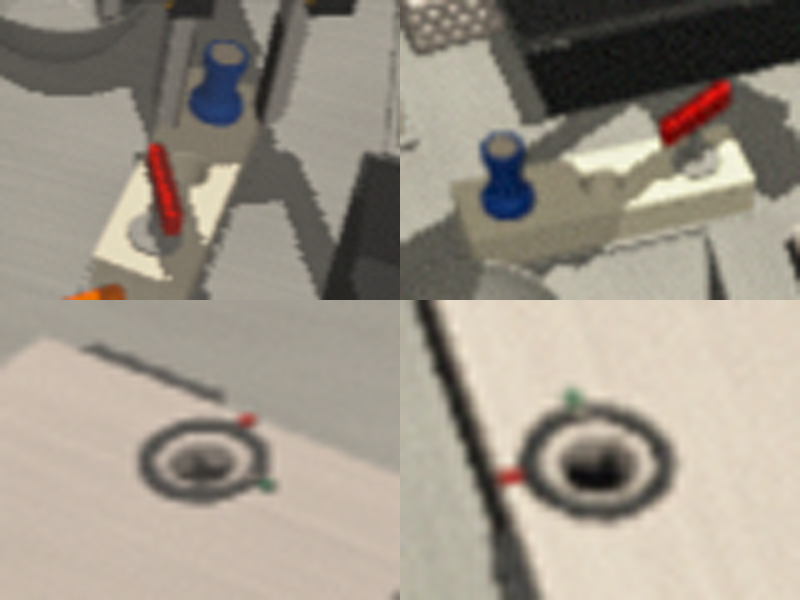

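View pics/wrist18.png

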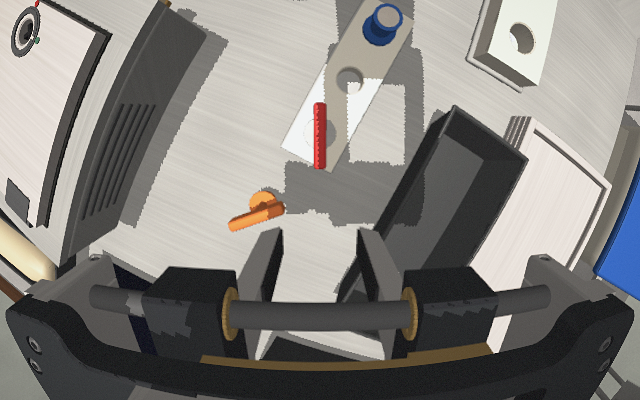

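The key stands upright in the end hole with its collar flat on the stand (crop (265,245)); probe and the rest are in place. I check the pointer close up.

```bash
python3 -m handwheel '[{"delta_pos":[-20,-20,10],"yaw":0},{"delta_pos":[-55,-30,30],"yaw":0},{"delta_pos":[-95,-30,52],"yaw":0},{"delta_pos":[-135,-30,73],"yaw":0},{"delta_pos":[-175,-30,95],"yaw":0},{"delta_pos":[-215,-30,116],"yaw":0},{"delta_pos":[-255,-30,138],"yaw":0},{"delta_pos":[-285,-30,154],"yaw":0},{"delta_pos":[-296,-30,160],"yaw":0},{"delta_pos":[-296,-30,160],"yaw":0},{"delta_pos":[-296,-30,160],"yaw":0},{"delta_pos":[-296,-30,160],"yaw":0}]'; python3 -m handwheel '[{"delta_pos":[0,0,0],"yaw":0},{"delta_pos":[0,0,0],"yaw":0},{"delta_pos":[0,0,0],"yaw":0}]'
python3 - <<'E'
from h import *
snap('wrist','wrist19.png'); w=load('wrist')
r=onz(w,320,180,.17); print(r, proj(w,[.5507,-.0277,.17]))
u,v=map(int,proj(w,[.5507,-.0277,.17])); print(u,v)
cv2.imwrite('pics/c22.png',cv2.resize(w['image'][v-45:v+45,u-45:u+45,::-1],(540,540),interpolation=cv2.INTER_CUBIC))
E
```

```text
time: 32.5
tool_pos: [0.5798, -0.0127, 0.2327]
ee_rot: [-1.571, -0.0, 1.972]
wrist_force: [-0.3, -0.4, 0.4]
width: 0.0463
time: 32.8
tool_pos: [0.5798, -0.0133, 0.2323]
ee_rot: [-1.571, -0.0, 1.971]
wrist_force: [-0.7, -0.8, -0.5]
width: 0.0459
[ 0.55727805 -0.02421841  0.17      ] (np.float64(319.18429199229865), np.float64(170.7957190429222))
319 170
```

View pics/c22.png

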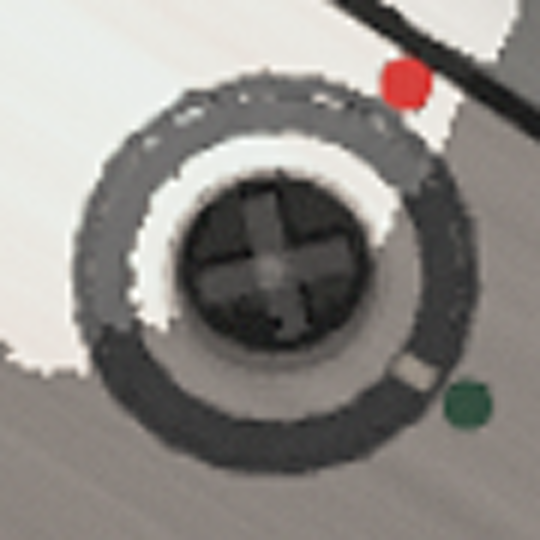

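Pointer (418,373) lies on the line from the ring centre (275,272) to the green dot (468,405), within about 1°: locked. The robot touches nothing, so I hand in.

Run:
```python
from h import *
o=robot.get_obs(); print(o['time'],np.abs(o['qvel']).max(),o['wrist_force'])
print(robot.close_job())
```

```text
32.85 0.006001264575037714 [0.12109639 0.42290876 0.13142891]
the job is handed in; nothing more can be done
None
```

The hatch lock is turned to its stop, the red T-key is back upright in its original hole of the small stand, and I handed the job in at 32.9 s.

**What I did:** I felt the key onto the driver under about 4 N. The push vanished after a 0.09 rad turn, and I pushed the key home with the tip about 22 mm down. I then turned it about 2.1 rad clockwise to the stop, drew it out and stood it back.

**Last checks:**
- **Lock:** The close-up shows the white pointer on the green dot's line within about 1°.
- **Key:** The wrist, side and scene pictures show it upright with its collar on the stand, and its weight was on the stand before I let go.
- **Bystanders:** Those in view looked unmoved by eye; I did not measure them.
- **Robot:** The arm was clear and still.

**What was less clean:**
- **Torque at the stop:** It peaked at about 0.4 N m before I eased back. Acting on the small driver, that could have brought the summed contact force near the 40 N limit, and I could not measure it. The wrist's net force stayed below 7 N.
- **Side force while turning:** It reached 4–6 N because I took the key axis to be about 2 mm off the tool axis, when it was nearer 0.7 mm. I corrected for it on the way.
- **Pointer timing:** The pointer came within about 2° of the green dot after some 1.7 rad, earlier than I expected, and hardly moved after that. I kept turning until I felt the stop.

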